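Clip a hook holder on the sewing rail and hang the rotary cutter

TASK

Lift the spare hook holder off its wooden storage stand, stand it upright on the open cutting mat and let go to change your grip, since the rail leaves no room for fingers at its sides. With its foot end raised, hook its lip under the near edge of the raised rail in the gap between the two other holders, and rock it down until the sprung foot clicks under the far edge and it sits flat. Then hang the rotary cutter by its eye on the holder's peg, let go, and leave the other things where they are.

Things in the scene. Friction and masses are not known exactly. Their poses are not given: they have to be found in the camera images.
- holder: Loose grey plastic hook holder, 0.2 kg. Block 52 mm deep (x -26 to 26), 40 mm wide (y), z 15 to 83.5; its underside (z 15) rests on the rail when seated. Origin: centre of its base, level with the bottoms of lip and foot, on which it stands; z up, front is -x. Starts upright on the stand, its back some 5 mm from the back board, so there only its sides can be gripped.
- foot (a joint): Sprung foot of the holder, slides outward along holder +x. 0 m = home (at rest and when clicked), at most 0.009. Spring 3.6 N at home, 6.8 N at 7 mm, low friction. Riding over the rail's far edge it reads about 0.003 to 0.007, and springs back below 0.002 at the click. Pressing the holder down through the click takes some 5 to 15 N.
- lip (a point): Tip of the rigid lip at the holder's front, at holder (-15, 0, 5) mm. A leg (x -26 to -21.5) goes down to z 0; its toe (z 3 to 6.5) reaches back to x -15, so a slot 8.5 mm high (z 6.5 to 15) opens to +x. Tilt the holder front low, back high by some 18 to 26 degrees to slip the slot over the rail's edge with the foot clear.
- foot_nose (a point): Foremost edge of the sprung foot's nose, at holder (15.5, 0, 7.4) mm when home; flat catch on top at z 9, 45 degree lead-in below it down to z 0. The foot's stem is at x 22 to 27, under the block's back.
- peg_root (a point): Axis of the steel peg (8 mm thick) where it leaves the holder's front face, at holder (-26, 0, 24.6) mm. It slopes outward and up, 28 degrees above level. Fingertips on the front face must stay above holder z 46 to clear it.
- peg_tip (a point): Centre of the 11 mm ball at the peg's end, at holder (-56, 0, 40.5) mm.
- rail: Fixed aluminium rail on two dark posts, 360 mm long along its y. Origin: centre of its underside, on the mat. Top flange 40 mm wide (x -20 to 20), 5 mm thick, z 160 to 165 mm; web 14 mm wide below, so both edges are open underneath. Near edge at -x (robot side), far edge at +x. Seated, the holder's origin is at rail z 150 mm, x within 2 mm of 0, axes like the rail's.
- neighbours: Two holders fixed on the rail at y = +49 and -49 mm from this origin, each 52 x 40 x 30 mm with a spool (to 58 mm height) or a pad (to 42 mm) on top. Origin: on the rail's top in the middle of the 58 mm gap between them. Axes like the rail's.
- stand: Fixed wooden storage stand on the mat, on the left or the right: floor 110 x 110 x 8 mm (x -70 to 40) with a back board 10 mm thick (x 32 to 42), 92 mm tall. Origin: on the underside, below the stored holder; open at front and sides.
- mat: Fixed grey cutting mat with a white grid, 500 x 960 mm, 3 mm thick; origin: centre of its underside, on the table (z = 0). Its middle in front of the rail, between spool_a and pin_tin (around x 0.47, y 0), is open.
- cutter: Loose closed rotary cutter lying flat on the mat, 0.09 kg. Black handle bar 85 x 24 x 18 mm (x -45 to 40), round head 46 mm across, 12 to 18 mm thick, centred at x -62, hanging eye at the +x end. Origin: underside of the handle, near its middle; +x towards the eye, z up out of the upper face.
- eye (a point): Centre of the cutter's eye: a ring 8 mm thick, inner diameter 24 mm, outer about 36 mm, at cutter (56, 0, 4) mm; the hole's axis is cutter z.
- spool_a: Bystander, leave alone: a thread spool, 32 mm diameter, 38 mm tall, near the front of the mat on the left. Origin: centre of underside.
- spool_b: Bystander, leave alone: a thread spool, 32 mm diameter, 38 mm tall, at the left. Origin: centre of underside.
- pin_tin: Bystander, leave alone: a plain round tin, 52 mm diameter, 30 mm tall, near the front of the mat on the right. Origin: centre of underside.
- tape_case: Bystander, leave alone: a tape-measure case, 48 x 48 x 20 mm, at the right. Origin: centre of underside.
- ruler: Bystander, leave alone: a clear ruler, 300 x 65 x 4 mm, lying along x at the far right. Origin: centre of underside.
- bobbin_box: Bystander, leave alone: a clear flat box, 70 x 120 x 25 mm, behind the rail. Origin: centre of underside.
- button_jar: Bystander, leave alone: a glass jar, 56 mm diameter, 75 mm tall, behind the rail on the right. Origin: centre of underside.
Things that resemble listed ones, but are neither listed nor needed, are in the scene too. What is meant by the cutter is not blue, and is the smaller of those in its own colour.

How it is judged (in metres and radians):
On the way, in this order (a step that is already met when the one before it is completed fails the run):
1. the holder stands upright and let go on the open mat, off the stand (z of holder in the frame of mat below 0.006 m and angle between holder's own z axis and vertical below 0.1 rad and horizontal distance between holder and stand above 0.09 m and contact force between holder and the fingers below 0.1 N and contact force between holder and mat above 0.5 N), for 0.2 s.
2. the lip is under the rail's near edge in the gap while the back is still raised (x of lip in the frame of rail between -0.0185 and -0.006 m and z of lip in the frame of rail between 0.145 and 0.16 m and angle between the z axis of holder and the z axis of rail, either way round between 0.12 and 0.6 rad and y of holder in the frame of neighbours between -0.013 and 0.013 m), for 0.1 s.
3. the holder sits flat on the rail with its foot clicked home under the far edge, let go (angle between the z axis of holder and the z axis of rail, either way round below 0.06 rad and angle between the x axis of holder and the x axis of rail, either way round below 0.12 rad and z of holder in the frame of rail between 0.1475 and 0.153 m and x of holder in the frame of rail between -0.004 and 0.004 m and y of holder in the frame of neighbours between -0.013 and 0.013 m and value of joint foot below 0.002 m and contact force between holder and the fingers below 0.1 N), for 0.2 s.
At the end, for the whole second after the job is handed in: Holder flat on the rail (3 degrees), within 4 mm of centre across it and 13 mm of the gap's middle, foot joint below 2 mm; cutter hanging by its eye on the peg, upright within 23 degrees, eye within 35 mm of the peg's root, nearly still; the robot holds neither (all of step 3 and distance between eye and peg_root below 0.035 m and x of eye in the frame of holder below -0.026 m and y of eye in the frame of holder between -0.012 and 0.012 m and angle between cutter's own x axis and vertical below 0.4 rad and height (world z) of eye above 0.13 m and contact force between cutter and holder above 0.2 N and linear speed of cutter below 0.06 m/s and linear speed of holder below 0.03 m/s); the robot touches nothing.
It fails at once if a bystander is moved more than 40 mm (distance of any of spool_a, spool_b, pin_tin, tape_case, ruler, bobbin_box, button_jar from where it was at the start of the episode above 0.04 m).
It also fails if it takes over 72 s, if anything falls off the work surface, if the arm or the gripper's body presses on something with over 40 N, if the wrist force passes 120 N, or if a joint passes its speed limit or range.

ROBOT

A 7-joint arm with a two-finger parallel gripper is mounted at the origin on the work surface. World frame = base frame: x ahead of the robot, y to its left, z up, the work surface at z = 0. Lengths are in mm, angles in rad, forces in N, time in s.
With the tool pointing down it reaches from about 400 to 850 mm from the base axis. Payload 6.9 kg.
Tool frame: the origin (TCP) lies at the very end of the fingers, on their centre line; the grasp point (between the pads) lies 19 mm behind it (ctrl.hold_point_z is the distance from the TCP to the grasp point, in mm); x points along the fingers, z is the direction in which the jaws open and shut, and the axes are right-handed (so a half turn about x gives the same grasp; the last joint's range is limited). The gripper opens to 85 mm and grips with 20 to 120 N. Pads are 22 mm wide; open, the fingers measure 114 mm over their backs; the gripper's body (76 mm by 85 mm) begins 54 mm behind the grasp point. The pads swing forward as they close: fully open they stand 13 mm farther back than shut.
Start: joints at [-1.143, 0.507, -0.238, 1.5, 0.126, 1.149, -0.155], TCP at [198.283, 592.702, 231.275] pointing down, gripper open.
Joint ranges: [-3.08, 3.08], [-0.24, 2.05], [-1.43, 1.35], [0, 2.5], [-1.52, 4.66], [0.17, 1.96], [-2.89, 2.89]. Speed limits (rad/s): [2.39, 2.39, 3.14, 3.14, 3.14, 3.14, 3.14].

INTERFACE

Orientations are given as a rotation vector (axis times angle).
In Python, from rig import ctrl, vision, order gives the robot as it stands.
- The arm moves only by the tool step_arm, never from a script. Its argument "rows" is a list that holds one entry, the list of rows, each a list of 6 numbers: the shift along the tool's x, y, z in cm, then the turn, a rotation vector about the tool's x, y, z in rad. In form: [[[tx, ty, tz, rx, ry, rz], ...]]. A call has 1 to 10 rows; each row is the pose to reach, as a shift and turn from the pose measured when the call began, along the tool's axes at that moment; what a row does not reach only later rows make up. A row lasts 1/12 s, in which the tool goes at most 41.7 mm and 7.16 degrees, less where a joint would pass 70% of its speed; a pose out of reach is approached as far as the arm can. A call with a gripper value outside its range is refused whole. "grip" is the closure, from -1 (fully open) to 1 (shut), set as the call begins (left out, the last holds). The fingers move at their own pace and stop on an object; "grip_force" is the grip in N (left out, the last holds). Time passes only in rows, so rows that repeat a pose let the fingers close. It gives the time, the measured TCP pose, the force and the opening at its end, in the units of the state.
- ctrl.get_state(): the state, without advancing time (a new reading comes with each control period).
- vision.camera(name): name is "side" or "top"; returns a dict with "pixels" (400x640x3 uint8, blue, green, red), "fov_y" (degrees; the focal length in pixels is half the picture's height over the tangent of half this angle, whatever the lens; pixels are square), "cx", "cy" (the principal point, pixels), "R" (3x3) and "t" (3): a world point X has camera coordinates R X + t. Camera axes: x right, y down, z forward; pixel columns grow to the right and rows downward; lengths in mm; the calibration is good to about 2 mm. A picture is of the moment at which its call begins. There is no depth.
- order.sign_off(): hands the job in, once; it reports no verdict.
The state is a dict: "t": time; "joint_pos": joint angles; "dq": joint speeds; "tau": joint torques, N m; "position": TCP position; "tcp_rot": TCP orientation; "wrist_force": force on the tool from outside, world axes, zero at the start; "ft_torque": the same for the moment, N m; "opening": opening from 0.0 (shut) to 1.0 (fully open).
Only numpy, scipy, OpenCV 4.12 (cv2) and the standard library are available. Lean on these libraries where they do the work, as an engineer would, in place of code of your own. Each camera call takes 0.05 s, during which the arm holds its last target.

## Working session

There is one attempt and no reset: what is moved stays moved. The work goes in short steps, Python scripts to look and compute and a tool call to move; the robot and the scene stay as the last step left them, time stands still between calls to the robot, and variables do not carry over. Pictures are saved under pics/ and viewed, and the job is handed in when it is done.

Besides the shell and the picture viewer there is one more tool, called after "Call:" in YAML: its name, and indented under it one key for each argument. step_arm: Moves the arm, as the interface text tells. Its arguments: {"type":"object","properties":{"rows":{"type":"array"},"grip":{"type":"number"},"grip_force":{"type":"number"}},"required":["rows"]}

```bash
mkdir -p pics; ls; python3 - <<'E'
from rig import ctrl, vision, order
import cv2
s=ctrl.get_state(); print(s)
print(ctrl.hold_point_z)
import pickle
for n in ("side","top"):
    c=vision.camera(n); cv2.imwrite(f"pics/{n}0.png",c["pixels"]); 
    pickle.dump(c,open(f"{n}0.pkl","wb"))
    print(n,{k:v for k,v in c.items() if k!="pixels"})
E
```

```text
pics
{'t': 0.0, 'joint_pos': array([-1.14251249,  0.50831706, -0.23753686,  1.50117571,  0.12570897,
        1.14888067, -0.15481217]), 'dq': array([ 0.00124486, -0.00084548, -0.00010847, -0.00227449,  0.00089219,
        0.00093772, -0.00054598]), 'tau': array([ 1.39577296e-03, -6.20615172e+01, -2.18570195e+00, -2.49649930e+01,
        1.28507952e-02,  1.22997025e-02, -1.02649375e-05]), 'position': array([198.16075546, 592.20795712, 230.42819585]), 'tcp_rot': array([-0.96932703,  1.34624472,  0.96754137]), 'wrist_force': array([-0.82830735, -0.19670366, -1.19884972]), 'ft_torque': array([ 0.01306632, -0.01070821, -0.05846745]), 'opening': 0.9968987665087767}
18.700000000000003
side {'fov_y': 48.612682034767204, 'cx': 321.5594570996234, 'cy': 199.10642945258581, 'R': array([[-0.90464276, -0.42596428, -0.01326309],
       [-0.24780321,  0.5510826 , -0.79680709],
       [ 0.34672042, -0.71753913, -0.6040882 ]]), 't': array([ 402.34058114,  271.34359339, 1104.70152973])}
top {'fov_y': 44.068324835637696, 'cx': 320.8174366189645, 'cy': 193.49935783015493, 'R': array([[-0.12369256, -0.99231721, -0.00258951],
       [-0.97060075,  0.12152776, -0.20776235],
       [ 0.20648085, -0.02318528, -0.9781759 ]]), 't': array([ -56.8973313 ,  516.29462731, 1462.33679366])}
```

View pics/side0.png

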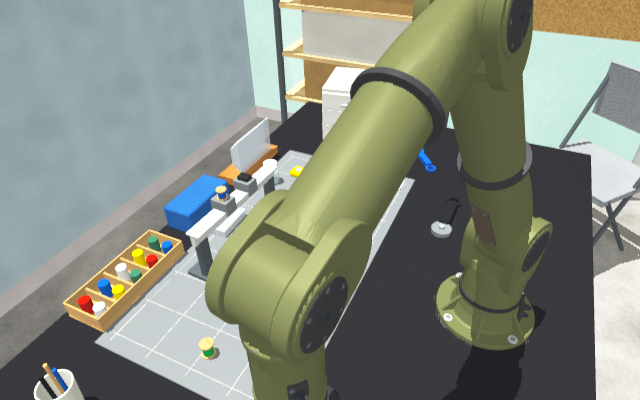

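View pics/top0.png

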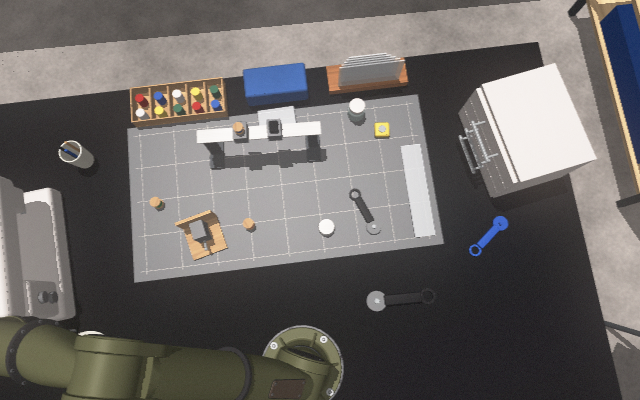

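```bash
cat > h.py <<'E'
import numpy as np, cv2, pickle
from scipy.spatial.transform import Rotation as Rn
def f(c): return 200/np.tan(np.radians(c["fov_y"]/2))
def proj(c,X):
    X=np.atleast_2d(X); p=X@c["R"].T+c["t"]; return np.c_[c["cx"]+f(c)*p[:,0]/p[:,2], c["cy"]+f(c)*p[:,1]/p[:,2]]
def bp(c,uv,z):
    uv=np.atleast_2d(uv).astype(float); d=np.c_[(uv[:,0]-c["cx"])/f(c),(uv[:,1]-c["cy"])/f(c),np.ones(len(uv))]@c["R"]
    o=-c["R"].T@c["t"]; return o+d*((z-o[2])/d[:,2])[:,None]
def crop(c,name,u0,v0,u1,v1,k):
    im=cv2.resize(c["pixels"][v0:v1,u0:u1],None,fx=k,fy=k,interpolation=cv2.INTER_CUBIC)
    cv2.imwrite(f"pics/{name}.png",im)
def load(n): return pickle.load(open(n+".pkl","rb"))
def snap(tag,names=("side","top")):
    from rig import vision
    out=[]
    for n in names:
        c=vision.camera(n); pickle.dump(c,open(f"{n}{tag}.pkl","wb")); out.append(c)
    return out
E
python3 - <<'E'
from h import *
t=load("top0"); s=load("side0")
crop(t,"c_stand",165,185,265,265,8)
crop(t,"c_rail",180,90,340,180,5)
crop(t,"c_cut",330,175,400,245,8)
crop(s,"s_rail",170,160,290,290,5)
E
```

```text
(no output)
```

View pics/c_stand.png

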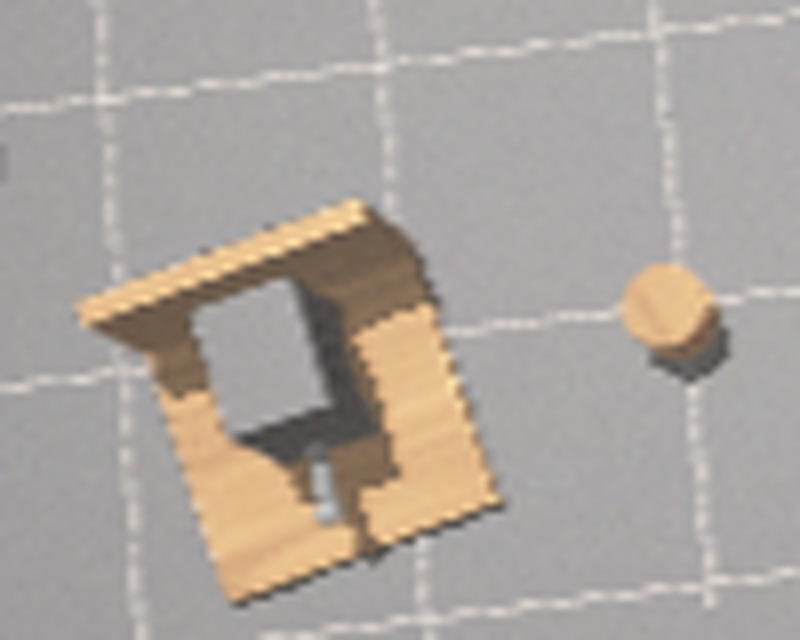

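View pics/c_rail.png

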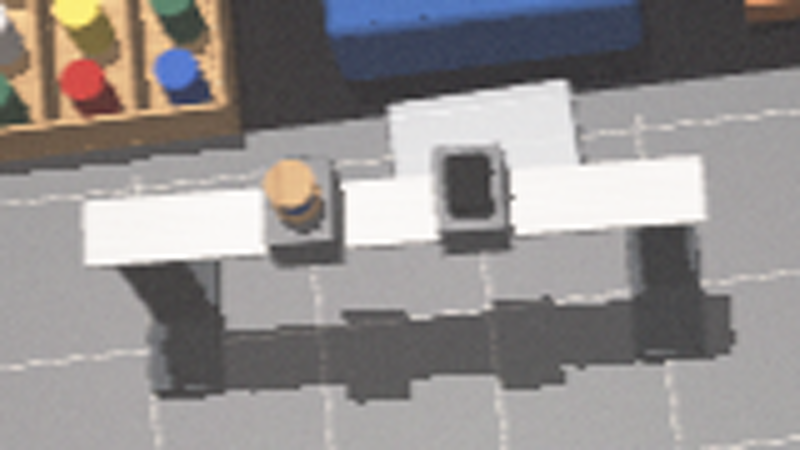

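View pics/c_cut.png

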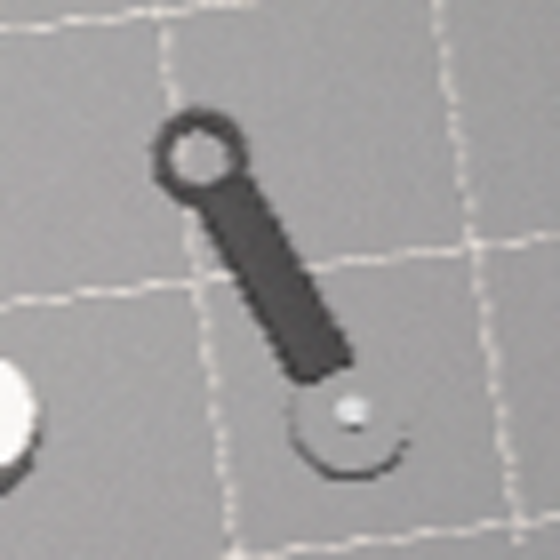

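View pics/s_rail.png

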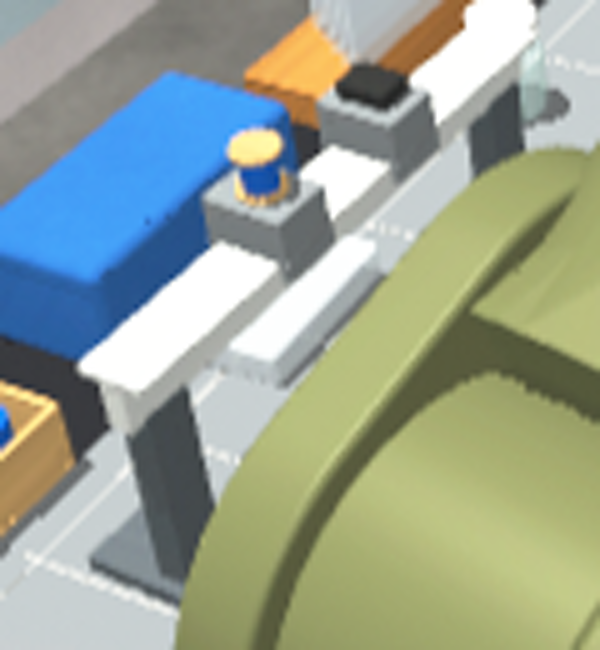

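```bash
cat >> h.py <<'E'
from scipy.optimize import least_squares
def uc(p,k,u0,v0): p=np.array(p,float); return (p+0.5)/k-0.5+np.array([u0,v0])
def fit(cs,pts,uvs,z,x0,fz=False):
    # pose (x,y,yaw) of a thing at height z
    pts=np.array(pts,float)
    def r(q):
        R=Rn.from_euler('z',q[2]).as_matrix(); X=pts@R.T+[q[0],q[1],z]
        return np.concatenate([(proj(c,X[i])-uv).ravel() for i,(c,uv) in enumerate(zip(cs,uvs))])
    s=least_squares(r,x0); return s.x, r(s.x)
E
python3 - <<'E'
from h import *
np.set_printoptions(suppress=True,precision=3)
t=load("top0")
uv=uc([(84,203),(86,265),(703,156),(706,218)],5,180,90)
print("rail",fit([t]*4,[(20,180,165),(-20,180,165),(20,-180,165),(-20,-180,165)],uv,3,[600,0,0]))
uv=uc([(268,233),(432,147),(498,145),(503,230),(440,233),(329,237),(325,157)],5,180,90)
print("neigh",fit([t]*7,[(-26,69,30),(26,-29,30),(26,-69,30),(-26,-69,30),(-26,-29,30),(-26,29,30),(26,29,30)],uv,168,[600,0,0]))
uv=uc([(192,318),(292,280),(332,407),(240,438),(325,515)],8,165,185)
print("holder",fit([t]*5,[(26,20,83.5),(26,-20,83.5),(-26,-20,83.5),(-26,20,83.5),(-56,0,40.5)],uv,11,[400,200,0]))
uv=uc([(232,603),(503,503),(440,305),(78,305),(360,198)],8,165,185)
print("stand",fit([t]*5,[(-70,55,8),(-70,-55,8),(32,-55,8),(42,55,92),(42,-55,92)],uv,3,[400,200,0]))
uv=uc([(201,155),(300,383),(352,362),(350,435)],8,330,175)
print("cutter",fit([t]*4,[(56,0,8),(-45,12,18),(-45,-12,18),(-62,0,15)],uv,3,[400,-200,1]))
for n,p,z in (("spool_a",uc((670,308),8,165,185),41),("tin",[327,227],33),):
  print(n,bp(t,p,z))
E
```

```text
rail (array([686.315,  39.066,  -0.045]), array([ 0.228, -0.363,  0.193,  0.327, -0.449, -0.27 ,  0.026,  0.321]))
neigh (array([687.514,  42.78 ,  -0.078]), array([-1.322,  1.53 , -0.046, -0.107,  0.715, -0.323,  0.236, -0.027,
       -1.232, -0.002,  0.56 ,  0.104,  1.102, -1.212]))
holder (array([434.142, 254.371,   0.215]), array([-0.242, -0.728,  0.268, -0.443,  0.318,  0.211, -1.275,  0.862,
        0.956,  0.074]))
stand (array([432.804, 255.001,   0.216]), array([-0.394,  1.107, -0.048,  1.634, -1.84 , -4.418,  0.85 ,  0.214,
        1.317,  1.315]))
cutter (array([ 445.996, -247.232,    0.346]), array([ 0.314,  0.273, -0.102,  1.279,  0.234,  0.431, -0.439, -1.968]))
spool_a [[443.864 110.686  41.   ]]
tin [[ 403.093 -126.786   33.   ]]
```

```bash
cat >> h.py <<'E'
def st():
    from rig import ctrl
    s=ctrl.get_state(); return s
def rel(P,R,s=None):
    s=s or st(); R0=Rn.from_rotvec(s["tcp_rot"])
    d=R0.inv().apply(np.array(P)-s["position"])/10; r=(R0.inv()*R).as_rotvec()
    return np.round(np.r_[d,r],3).tolist()
def tool(xa,za):
    # tool with x axis xa, z axis za (world)
    xa=np.array(xa,float);xa/=np.linalg.norm(xa);za=np.array(za,float);za-=xa*(za@xa);za/=np.linalg.norm(za)
    return Rn.from_matrix(np.c_[xa,np.cross(za,xa),za])
def down(yaw): # jaw axis at yaw
    return tool([0,0,-1],[np.cos(yaw),np.sin(yaw),0])
def yx(s=None):
    s=s or st(); M=Rn.from_rotvec(s["tcp_rot"]).as_matrix(); return M
E
python3 - <<'E'
from h import *
np.set_printoptions(suppress=True,precision=3)
M=yx(); print(M, np.arctan2(M[1,2],M[0,2]))
for y in (0.215+np.pi/2,0.215-np.pi/2):
  print(rel([434,254,231],down(y)), rel([434,254,50],down(y)))
E
```

```text
[[-0.    -0.948  0.317]
 [-0.002  0.317  0.948]
 [-1.    -0.    -0.002]] 1.248027617937977
[-0.009, -33.094, -24.601, -0.538, -0.002, -0.0] [18.091, -33.093, -24.571, -0.538, -0.002, -0.0]
[-0.009, -33.094, -24.601, 2.604, -0.001, 0.002] [18.091, -33.093, -24.571, 2.604, -0.001, 0.002]
```

Call:
step_arm:
  rows:
    - [[0,-33.1,-24.6,-0.538,-0.002,0],[0,-33.1,-24.6,-0.538,-0.002,0],[0,-33.1,-24.6,-0.538,-0.002,0],[0,-33.1,-24.6,-0.538,-0.002,0],[0,-33.1,-24.6,-0.538,-0.002,0],[0,-33.1,-24.6,-0.538,-0.002,0],[0,-33.1,-24.6,-0.538,-0.002,0],[0,-33.1,-24.6,-0.538,-0.002,0],[0,-33.1,-24.6,-0.538,-0.002,0],[0,-33.1,-24.6,-0.538,-0.002,0]]
  grip: -1
  grip_force: 40

```text
t: 0.93
position: [435.0, 251.3, 230.8]
tcp_rot: [-1.365, 1.101, 1.366]
wrist_force: [0.7, 0.0, -0.1]
opening: 1.0
```

```bash
python3 - <<'E'
from h import *
np.set_printoptions(suppress=True,precision=3)
s=st(); print(s["joint_pos"],s["position"],s["wrist_force"])
print(rel([434,254,150],down(0.215+np.pi/2)))
a,b=snap("1")
crop(a,"s1",60,100,460,400,2)
E
```

```text
[-0.351  0.323 -0.302  1.816  0.111  1.02   1.089] [435.036 251.317 230.767] [ 0.744  0.002 -0.139]
[8.077, 0.04, 0.285, -0.001, -0.0, -0.001]
```

View pics/s1.png

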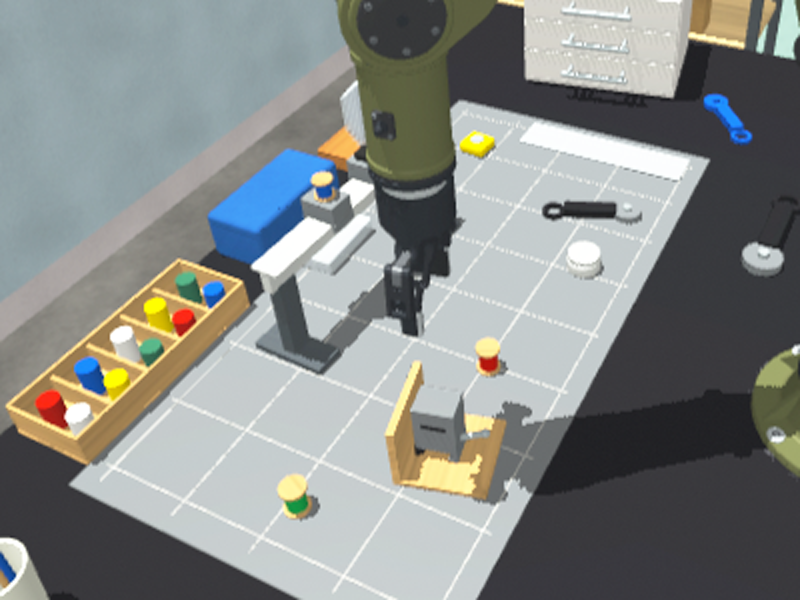

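```bash
python3 - <<'E'
from h import *
s=load("side1")
crop(s,"s1h",245,280,325,355,8)
crop(s,"s1c",325,190,385,220,12)
E
```

```text
(no output)
```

View pics/s1h.png

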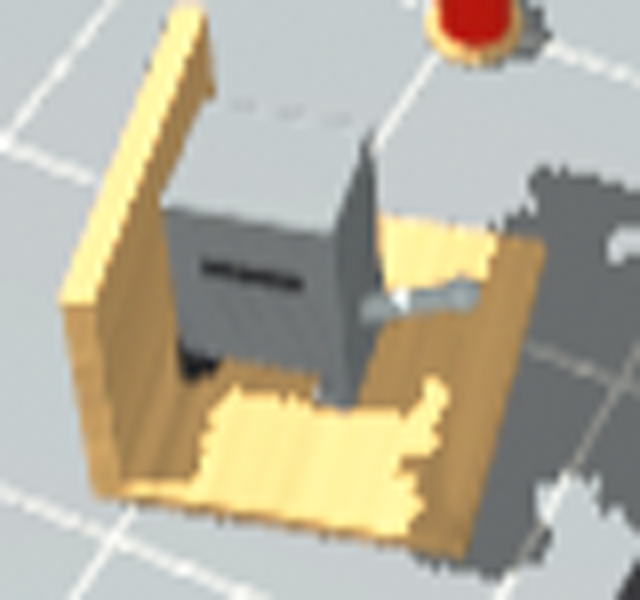

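View pics/s1c.png

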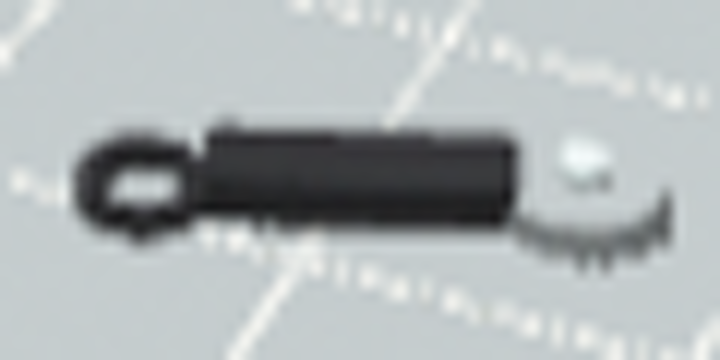

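```bash
python3 - <<'E'
from h import *
np.set_printoptions(suppress=True,precision=3)
t=load("top0");s=load("side1")
pt=[(26,20,83.5),(26,-20,83.5),(-26,-20,83.5),(-26,20,83.5),(-56,0,40.5)]
u1=uc([(192,318),(292,280),(332,407),(240,438),(325,515)],8,165,185)
u2=uc([(163,205),(205,100),(372,135),(335,235),(463,297)],8,245,280)
print("h side",fit([s]*5,pt,u2,11,[400,200,0])); 
print("h both",fit([t]*5+[s]*5,pt+pt,np.r_[u1,u2],11,[400,200,0]))
pc=[(56,0,8),(-45,12,18),(-45,-12,18),(-62,0,15)]
v1=uc([(201,155),(300,383),(352,362),(350,435)],8,330,175)
pd=[(56,0,6),(-45,12,18),(-45,-12,18),(40,-12,18)]
v2=uc([(146,188),(512,212),(512,137),(212,130)],12,325,190)
print("c side",fit([s]*4,pd,v2,3,[446,-247,.3]))
print(rel([434,253.5,150],down(0.215+np.pi/2)),rel([434,253.5,50],down(0.215+np.pi/2)))
E
```

```text
h side (array([431.334, 258.516,   0.21 ]), array([-0.486,  0.13 , -0.109, -0.067,  0.45 , -0.675,  0.062,  0.398,
        0.088,  0.138]))
h both (array([432.784, 256.43 ,   0.212]), array([-0.886, -0.219, -0.36 ,  0.105, -0.369,  0.785, -1.978,  1.397,
        0.248,  0.629, -0.551, -0.73 , -0.21 , -0.881,  0.317, -1.533,
       -0.036, -0.509, -0.046, -0.773]))
c side (array([ 443.19 , -238.594,    0.32 ]), array([-0.491, -0.092,  0.442, -0.749,  0.72 ,  0.91 , -0.685, -0.148]))
[8.036, 0.254, 0.749, -0.011, -0.003, -0.0] [18.036, 0.253, 0.784, -0.011, -0.003, -0.0]
```

```bash
python3 - <<'E'
from h import *
print(rel([433,256,110],down(0.213+np.pi/2)),rel([433,256,50],down(0.213+np.pi/2)))
E
```

```text
[12.035, 0.301, 1.028, -0.009, -0.003, -0.0] [18.035, 0.3, 1.049, -0.009, -0.003, -0.0]
```

Call:
step_arm:
  rows:
    - [[2,0.3,1.0,-0.009,-0.003,0],[5,0.3,1.03,-0.009,-0.003,0],[8,0.3,1.03,-0.009,-0.003,0],[11,0.3,1.03,-0.009,-0.003,0],[14,0.3,1.04,-0.009,-0.003,0],[16,0.3,1.05,-0.009,-0.003,0],[17.5,0.3,1.05,-0.009,-0.003,0],[18,0.3,1.05,-0.009,-0.003,0],[18,0.3,1.05,-0.009,-0.003,0]]

```text
t: 1.78
position: [432.0, 256.0, 49.1]
tcp_rot: [-1.365, 1.103, 1.367]
wrist_force: [-0.6, -0.0, 1.0]
opening: 1.005
```

Call:
step_arm:
  rows:
    - [[0,0,0,0,0,0],[0,0,0,0,0,0],[0,0,0,0,0,0],[0,0,0,0,0,0],[0,0,0,0,0,0],[0,0,0,0,0,0],[0,0,0,0,0,0]]
  grip: 1
  grip_force: 40

```text
t: 2.37
position: [432.5, 256.3, 50.1]
tcp_rot: [-1.365, 1.102, 1.365]
wrist_force: [-0.7, -1.1, 6.9]
opening: 0.461
```

```bash
python3 - <<'E'
from h import *
np.set_printoptions(suppress=True,precision=3)
q=st();print(q["joint_pos"],q["position"],q["wrist_force"],q["opening"])
a,b=snap("2")
crop(a,"s2",225,220,345,360,5)
E
```

```text
[-0.425  0.56  -0.234  2.039  0.231  0.569  0.965] [432.534 256.254  50.084] [-0.651 -1.091  6.896] 0.4607586102889864
```

View pics/s2.png

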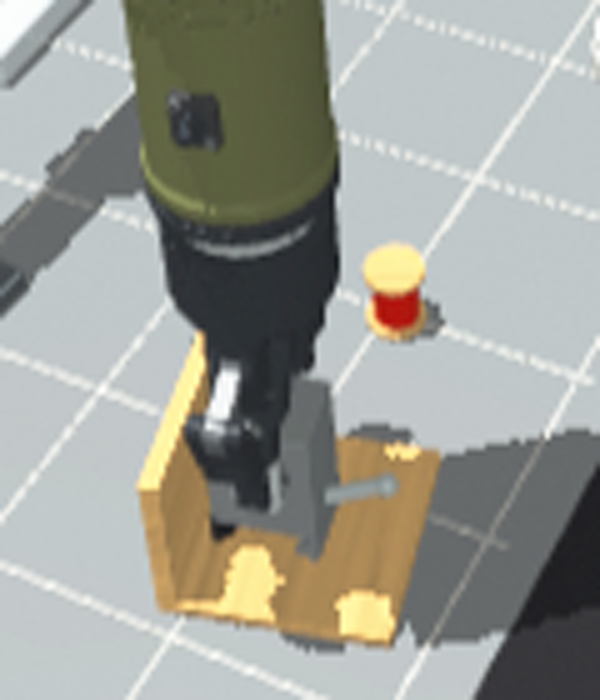

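```bash
python3 - <<'E'
from h import *
Y=-0.045+np.pi/2
print(rel([432.5,256.3,140],down(0.213+np.pi/2)),rel([480,0,140],down(Y)),rel([480,0,60],down(Y)))
E
```

```text
[-8.992, 0.013, -0.005, 0.001, -0.001, -0.001] [-8.974, 0.812, -26.059, 0.259, -0.001, -0.001] [-0.974, 0.802, -26.054, 0.259, -0.001, -0.001]
```

Call:
step_arm:
  rows:
    - [[-2,0,0,0,0,0],[-5,0,0,0,0,0],[-9,0,0,0,0,0],[-9,0.1,-3,0.03,0,0],[-9,0.2,-7,0.07,0,0],[-9,0.4,-11,0.11,0,0],[-9,0.5,-15,0.15,0,0],[-9,0.6,-19,0.19,0,0],[-9,0.7,-23,0.23,0,0],[-9,0.8,-26,0.259,0,0]]

```text
t: 3.3
position: [479.9, -3.3, 140.5]
tcp_rot: [-1.174, 1.235, 1.172]
wrist_force: [0.2, 0.8, -2.0]
opening: 0.468
```

```bash
python3 - <<'E'
from h import *
np.set_printoptions(suppress=True,precision=3)
q=st();print(q["joint_pos"],q["position"],q["wrist_force"],q["opening"])
Y=-0.045+np.pi/2
print(rel([480,0,60],down(Y)),rel([480,0,42],down(Y)))
a,b=snap("3")
crop(a,"s3",225,150,385,300,4)
E
```

```text
[ 0.091  0.391 -0.189  2.     0.107  0.76   1.359] [479.902  -3.253 140.463] [ 0.19   0.812 -2.007] 0.4682666229855704
[8.046, -0.0, 0.343, -0.005, -0.002, -0.001] [9.846, -0.001, 0.347, -0.005, -0.002, -0.001]
```

View pics/s3.png

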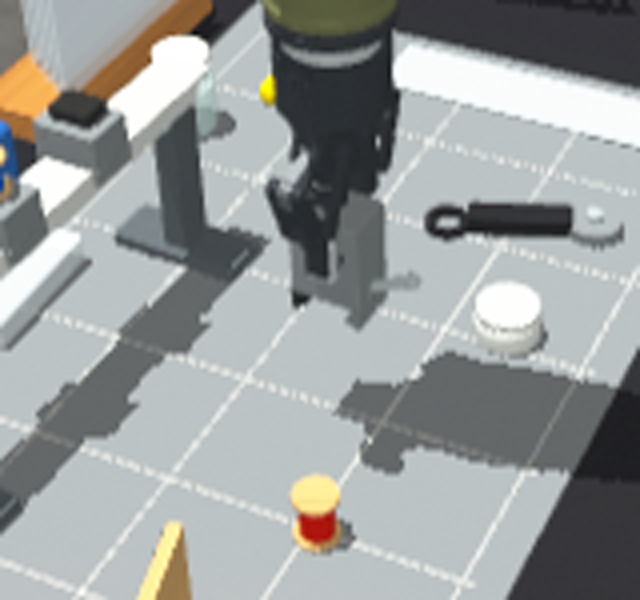

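Call:
step_arm:
  rows:
    - [[2,0,0.2,-0.005,0,0],[4.5,0,0.35,-0.005,-0.002,0],[7,0,0.35,-0.005,-0.002,0],[8.8,0,0.35,-0.005,-0.002,0],[9.4,0,0.35,-0.005,-0.002,0],[9.6,0,0.35,-0.005,-0.002,0],[9.7,0,0.35,-0.005,-0.002,0],[9.8,0,0.35,-0.005,-0.002,0],[9.85,0,0.35,-0.005,-0.002,0]]

```text
t: 4.15
position: [481.1, -2.5, 42.7]
tcp_rot: [-1.174, 1.233, 1.171]
wrist_force: [-0.2, 0.9, -2.3]
opening: 0.465
```

Call:
step_arm:
  rows:
    - [[0.1,0,0,0,0,0],[0.2,0,0,0,0,0],[0.25,0,0,0,0,0],[0.25,0,0,0,0,0]]

```text
t: 4.48
position: [482.1, -2.6, 42.0]
tcp_rot: [-1.176, 1.231, 1.168]
wrist_force: [-2.2, 0.1, 15.5]
opening: 0.46
```

Call:
step_arm:
  rows:
    - [[-0.1,0,0,0,0,0],[-0.1,0,0,0,0,0],[-0.1,0,0,0,0,0],[-0.1,0,0,0,0,0],[-0.1,0,0,0,0,0],[-0.1,0,0,0,0,0]]
  grip: -1

```text
t: 4.98
position: [482.0, -2.6, 42.8]
tcp_rot: [-1.175, 1.231, 1.169]
wrist_force: [-0.2, -0.3, 0.6]
opening: 1.0
```

Call:
step_arm:
  rows:
    - [[-2,0,0,0,0,0],[-5,0,0,0,0,0],[-8,0,0,0,0,0],[-11,0,0,0,0,0],[-12,0,0,0,0,0],[-12,0,0,0,0,0]]

```text
t: 5.48
position: [483.1, -2.3, 165.5]
tcp_rot: [-1.177, 1.227, 1.165]
wrist_force: [0.8, -1.0, -0.3]
opening: 1.004
```

```bash
python3 - <<'E'
from h import *
np.set_printoptions(suppress=True,precision=3)
q=st();print(q["joint_pos"],q["position"],q["wrist_force"],q["opening"])
a,b=snap("4")
crop(a,"s4",260,190,360,270,8)
crop(b,"t4",220,120,320,220,6)
E
```

```text
[ 0.098  0.358 -0.199  1.967  0.099  0.817  1.365] [483.137  -2.283 165.517] [ 0.765 -1.02  -0.349] 1.0038756245249987
```

View pics/s4.png

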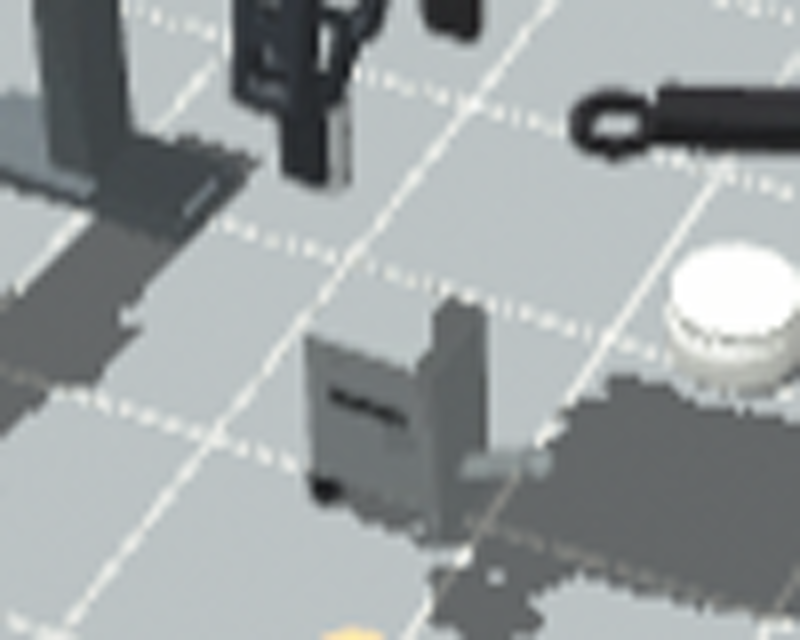

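View pics/t4.png

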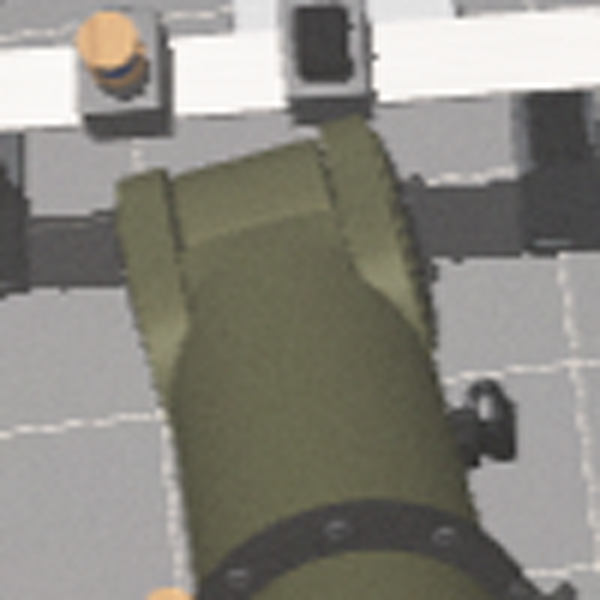

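```bash
python3 - <<'E'
from h import *
np.set_printoptions(suppress=True,precision=3)
s=load("side4")
u=uc([(425,370),(305,335),(487,305),(540,465),(432,545)],8,260,190)
print(fit([s]*5,[(-26,20,83.5),(26,20,83.5),(-26,-20,83.5),(-56,0,40.5),(-26,20,0)],u,3,[480,0,0]))
print(rel([482,-2.6,165],down(-0.045)))
E
```

```text
(array([482.688,  -0.324,  -0.067]), array([ 0.615,  0.572, -0.797, -1.054,  0.075,  0.132, -0.364, -0.539,
        0.468,  0.826]))
[-0.228, -0.059, -0.017, 1.566, 0.002, 0.005]
```

Call:
step_arm:
  rows:
    - [[0,-0.05,0,0.12,0,0],[0,-0.05,0,0.24,0,0],[0,-0.05,0,0.36,0,0],[0,-0.05,0,0.48,0,0],[0,-0.05,0,0.6,0,0],[0,-0.05,0,0.72,0,0],[0,-0.05,0,0.84,0,0],[0,-0.05,0,0.96,0,0],[0,-0.05,0,1.08,0,0],[0,-0.05,0,1.2,0,0]]

```text
t: 6.42
position: [481.0, -2.5, 161.0]
tcp_rot: [-0.249, 1.556, 0.245]
wrist_force: [0.2, 0.3, -0.2]
opening: 1.0
```

```bash
python3 - <<'E'
from h import *
print(rel([482,-2.6,110],down(-0.045)),rel([482,-2.6,53],down(-0.045)))
E
```

```text
[5.103, -0.027, 0.097, 0.36, 0.0, 0.003] [10.803, -0.011, 0.098, 0.36, 0.0, 0.003]
```

Call:
step_arm:
  rows:
    - [[0.5,0,0.1,0.12,0,0],[1,0,0.1,0.24,0,0],[2,0,0.1,0.36,0,0.003],[4,0,0.1,0.36,0,0.003],[6,0,0.1,0.36,0,0.003],[8,0,0.1,0.36,0,0.003],[9.6,0,0.1,0.36,0,0.003],[10.5,0,0.1,0.36,0,0.003],[10.8,0,0.1,0.36,0,0.003],[10.8,0,0.1,0.36,0,0.003]]

```text
t: 7.25
position: [481.1, -2.6, 51.9]
tcp_rot: [0.036, 1.573, -0.036]
wrist_force: [-0.1, -0.1, 0.7]
opening: 1.002
```

```bash
python3 - <<'E'
from h import *
np.set_printoptions(suppress=True,precision=3)
q=st();print(q["joint_pos"],q["position"],q["wrist_force"],q["opening"])
print(rel([482,-2.6,53],down(-0.045)))
a,b=snap("5")
crop(a,"s5",260,190,360,270,8)
E
```

```text
[-0.155  0.536  0.16   2.094 -0.163  0.525  0.079] [481.138  -2.607  51.916] [-0.069 -0.145  0.681] 1.001932281208444
[-0.109, 0.005, 0.086, -0.0, -0.002, 0.0]
```

View pics/s5.png

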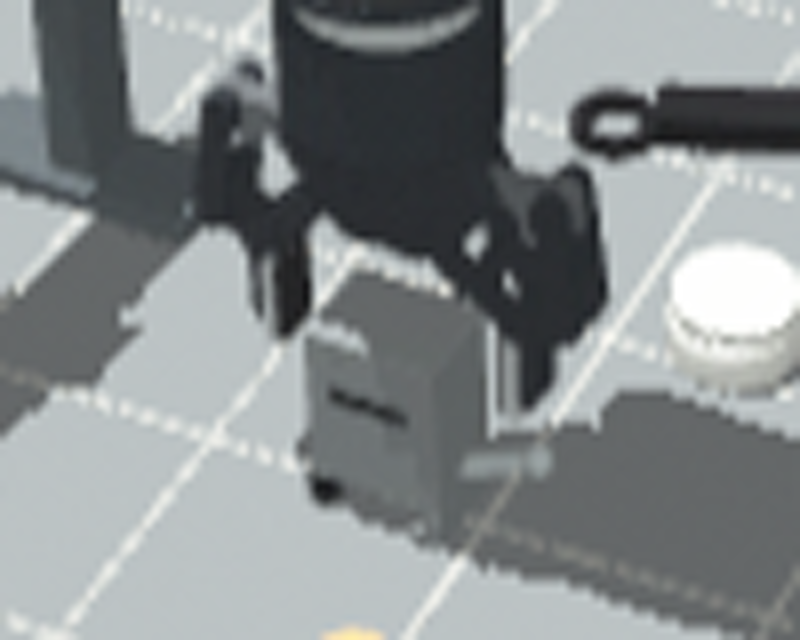

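Call:
step_arm:
  rows:
    - [[-0.1,0,0.08,0,0,0],[-0.1,0,0.08,0,0,0],[-0.1,0,0.08,0,0,0],[-0.1,0,0.08,0,0,0],[-0.1,0,0.08,0,0,0],[-0.1,0,0.08,0,0,0]]
  grip: 1
  grip_force: 60

```text
t: 7.85
position: [483.6, -2.6, 55.3]
tcp_rot: [0.036, 1.568, -0.036]
wrist_force: [0.2, 0.2, 6.5]
opening: 0.595
```

```bash
python3 - <<'E'
from h import *
np.set_printoptions(suppress=True,precision=3)
q=st();print(q["joint_pos"],q["position"],q["wrist_force"],q["opening"])
a,b=snap("6")
crop(a,"s6",260,190,360,270,8)
E
```

```text
[-0.156  0.531  0.162  2.089 -0.163  0.53   0.079] [483.637  -2.644  55.283] [0.161 0.235 6.534] 0.5950410084874244
```

View pics/s6.png

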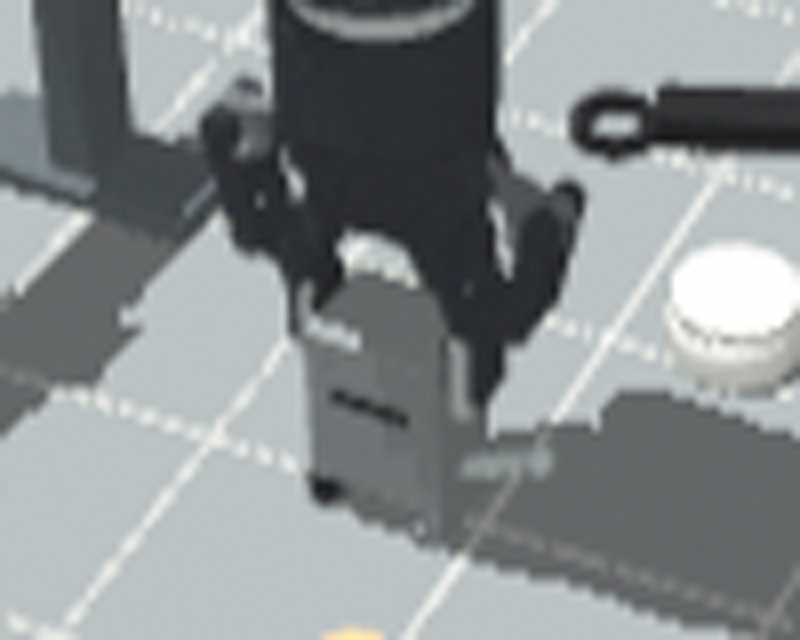

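```bash
python3 - <<'E'
from h import *
s=load("side6")
crop(s,"s6r",160,130,300,260,6)
s=load("side1")
crop(s,"s1r",160,140,260,260,6)
E
```

```text
(no output)
```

View pics/s6r.png

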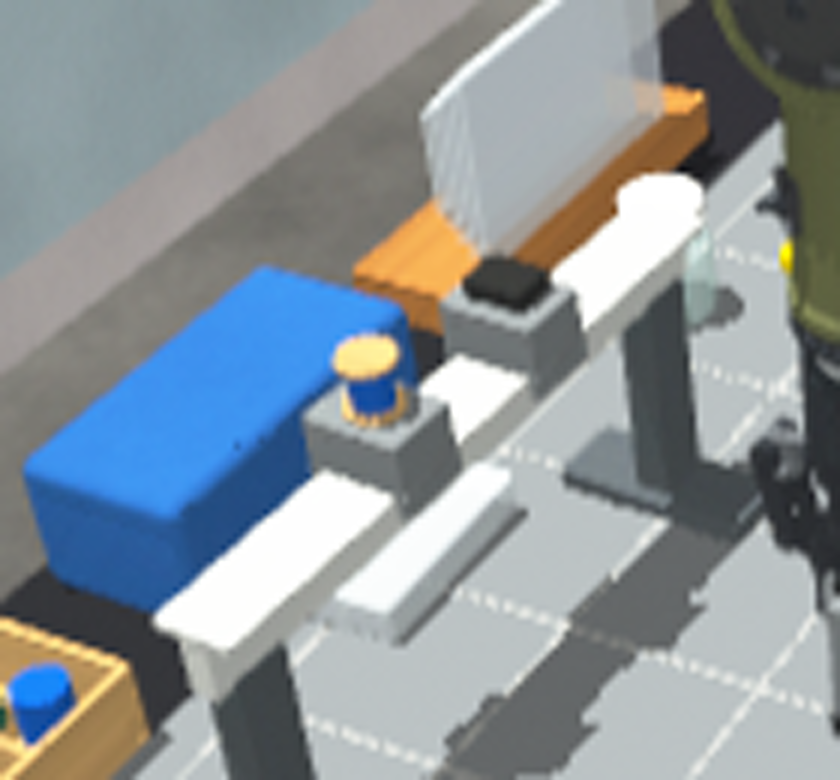

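```bash
python3 - <<'E'
from h import *
np.set_printoptions(suppress=True,precision=3)
t=load("top0"); s=load("side6")
pr=[(20,180,165),(-20,180,165),(20,-180,165),(-20,-180,165)]
ut=uc([(84,203),(86,265),(703,156),(706,218)],5,180,90)
us=uc([(155,618),(212,652),(703,228)],6,160,130)
ps=[pr[0],pr[1],pr[3]]
print("rail side",fit([s]*3,ps,us,3,[686,40,0]))
q,r=fit([t]*4+[s]*3,pr+ps,np.r_[ut,us],3,[686,40,0]);print("rail both",q,r)
pn=[(-26,69,30),(26,-29,30),(26,-69,30),(-26,-69,30),(-26,-29,30),(-26,29,30),(26,29,30)]
vt=uc([(268,233),(432,147),(498,145),(503,230),(440,233),(329,237),(325,157)],5,180,90)
pm=[(26,69,30),(-26,69,30),(-26,29,30),(26,-29,30),(-26,-29,30),(-26,-69,30)]
vs=uc([(305,422),(400,462),(447,402),(443,295),(535,335),(578,292)],6,160,130)
print("n side",fit([s]*6,pm,vs,168,[686,40,0]))
print("n both",fit([t]*7+[s]*6,pn+pm,np.r_[vt,vs],168,[686,40,0]))
E
```

```text
rail side (array([682.06 ,  44.573,  -0.058]), array([-1.751,  0.591,  1.235,  0.022,  0.599, -1.161]))
rail both [685.567  40.752  -0.049] [-0.311 -0.267 -0.4    0.427 -0.947  0.249 -0.525  0.849 -1.419 -0.488
  1.636 -1.178 -0.215 -2.221]
n side (array([678.815,  47.334,  -0.046]), array([-0.622, -0.21 , -0.364, -1.298,  1.276,  0.293, -0.656,  1.693,
       -0.443, -0.033,  0.82 , -0.348]))
n both (array([684.241,  43.332,  -0.054]), array([-1.184,  3.189, -0.348,  0.772,  0.404,  0.238,  0.362,  0.519,
       -1.098,  0.866,  0.699,  1.44 ,  0.804,  0.127, -1.513, -1.683,
       -1.451, -2.729,  0.28 , -1.033, -1.351,  0.461, -1.307, -1.222,
        0.044, -1.451]))
```

```bash
cat >> h.py <<'E'
RX,RY,RYAW=685.5,43.0,-0.05
TZ=52.3
def hook(xe,ze,th,dz=0,back=0):
    """TCP pose so that rail edge corner (-20,165) sits at holder (xe,ze) with tilt th (deg)"""
    th=np.radians(th); c,s=np.cos(th),np.sin(th)
    X=-20-(xe*c-ze*s); Z=165-(xe*s+ze*c)
    Xt=X-TZ*s-back; Zt=Z+TZ*c+dz
    Rz=Rn.from_euler('z',RYAW); P=Rz.apply([Xt,0,0])+[RX,RY,3+Zt]
    Rh=Rz*Rn.from_euler('y',-th); M=Rn.from_matrix(np.array([[0,0,1],[0,1,0],[-1,0,0.]]))
    return P,Rh*M
E
python3 - <<'E'
from h import *
print(rel([483.6,-2.6,180],down(-0.045)))
for a in [(-8.5,13.5,25,60,60),(-8.5,13.5,25,20,0),(-8.5,13.5,25,0,0),(-17.5,13.8,25,0,0)]:
  P,R=hook(*a); print(P,rel(P,R))
E
```

```text
[-12.471, 0.008, 0.024, -0.001, 0.002, -0.0]
[596.916872    47.43285106 266.75699736] [-21.118, 5.525, 11.138, 0.004, -0.434, -0.001]
[656.84188763  44.4341009  226.75699736] [-17.103, 5.497, 17.128, 0.004, -0.434, -0.001]
[656.84188763  44.4341009  206.75699736] [-15.103, 5.496, 17.123, 0.004, -0.434, -0.001]
[665.1150909   44.02009568 210.28866938] [-15.454, 5.493, 17.952, 0.004, -0.434, -0.001]
```

Call:
step_arm:
  rows:
    - [[-3,0,0,0,0,0],[-7,0,0,0,0,0],[-11,0.5,1,0,-0.05,0],[-15,1.5,3,0,-0.12,0],[-18,2.5,5,0,-0.2,0],[-21,3.5,7,0.002,-0.28,0],[-21.1,4.5,9,0.004,-0.36,0],[-21.1,5.5,11.1,0.004,-0.434,0],[-21.1,5.5,11.1,0.004,-0.434,0],[-21.1,5.5,11.1,0.004,-0.434,0]]

```text
t: 8.78
position: [595.2, 47.8, 265.9]
tcp_rot: [0.028, 1.137, -0.042]
wrist_force: [-0.2, -0.1, -2.5]
opening: 0.602
```

```bash
python3 - <<'E'
from h import *
np.set_printoptions(suppress=True,precision=3)
q=st();print(q["joint_pos"],q["position"],q["wrist_force"],q["opening"])
for a in [(-8.5,13.5,25,60,60),(-8.5,13.5,25,20,0),(-8.5,13.5,25,5,0)]:
  P,R=hook(*a); print(P,rel(P,R))
a,b=snap("7")
crop(a,"s7",170,100,330,250,5)
E
```

```text
[-0.39   0.237  0.268  1.942  0.032  0.545 -0.214] [595.175  47.752 265.924] [-0.155 -0.091 -2.455] 0.6017860697340671
[596.917  47.433 266.757] [-0.002, -0.023, 0.194, 0.001, -0.003, -0.002]
[656.842  44.434 226.757] [6.148, -0.039, 3.959, 0.001, -0.003, -0.002]
[656.842  44.434 211.757] [7.51, -0.04, 3.329, 0.001, -0.003, -0.002]
```

View pics/s7.png

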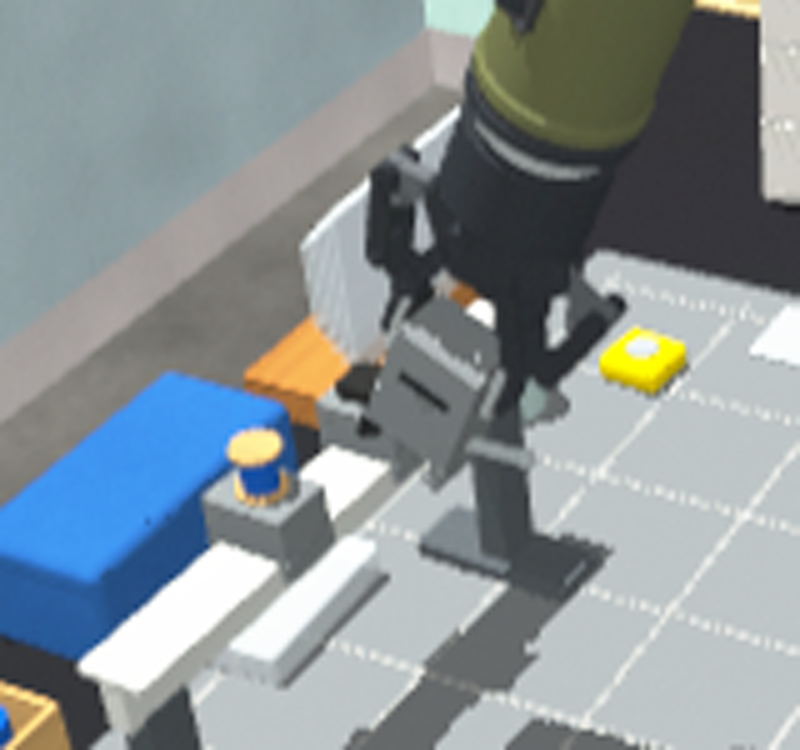

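Call:
step_arm:
  rows:
    - [[1,0,1,0,0,0],[2.5,0,2,0,0,0],[4,0,3,0,0,0],[5.2,0,3.6,0,-0.003,0],[6.15,-0.04,3.96,0,-0.003,-0.002],[6.15,-0.04,3.96,0,-0.003,-0.002],[6.15,-0.04,3.96,0,-0.003,-0.002]]

```text
t: 9.47
position: [656.6, 42.5, 226.1]
tcp_rot: [0.028, 1.136, -0.047]
wrist_force: [0.3, 0.8, -1.7]
opening: 0.598
```

```bash
python3 - <<'E'
from h import *
np.set_printoptions(suppress=True,precision=3)
q=st();print(q["joint_pos"],q["position"],q["wrist_force"],q["opening"])
for a in [(-8.5,13.5,25,20,0),(-8.5,13.5,25,5,0),(-8.5,13.5,25,0,0),(-17,13.8,25,0,0)]:
  P,R=hook(*a); print(P,rel(P,R))
a,b=snap("8")
crop(a,"s8",180,110,300,230,6)
crop(b,"t8",200,80,300,160,8)
E
```

```text
[-0.315  0.371  0.233  1.866 -0.026  0.485 -0.147] [656.596  42.507 226.072] [ 0.254  0.796 -1.663] 0.5981968019514403
[656.842  44.434 226.757] [-0.056, 0.194, 0.042, -0.001, -0.002, 0.002]
[656.842  44.434 211.757] [1.304, 0.196, -0.589, -0.001, -0.002, 0.002]
[656.842  44.434 206.757] [1.758, 0.197, -0.799, -0.001, -0.002, 0.002]
[664.663  44.043 210.077] [1.786, 0.198, 0.051, -0.001, -0.002, 0.002]
```

View pics/s8.png

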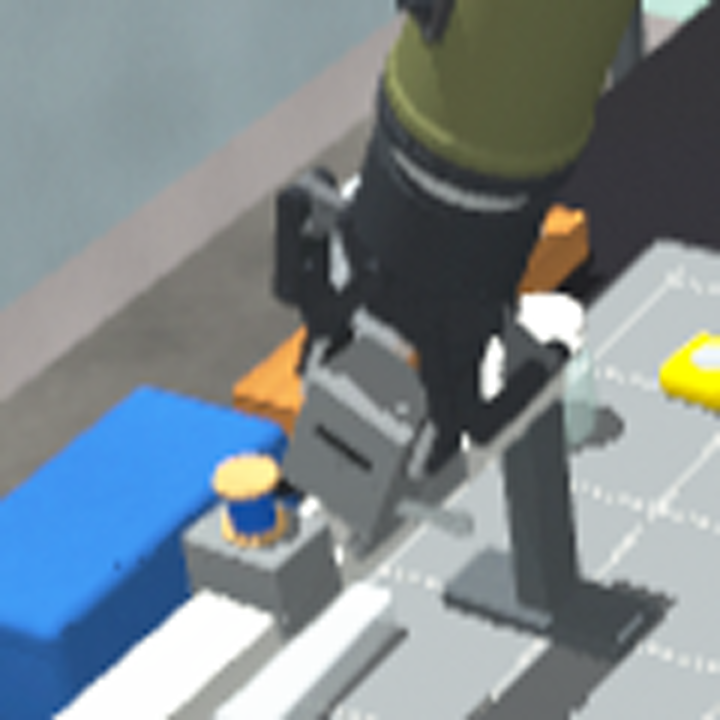

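View pics/t8.png

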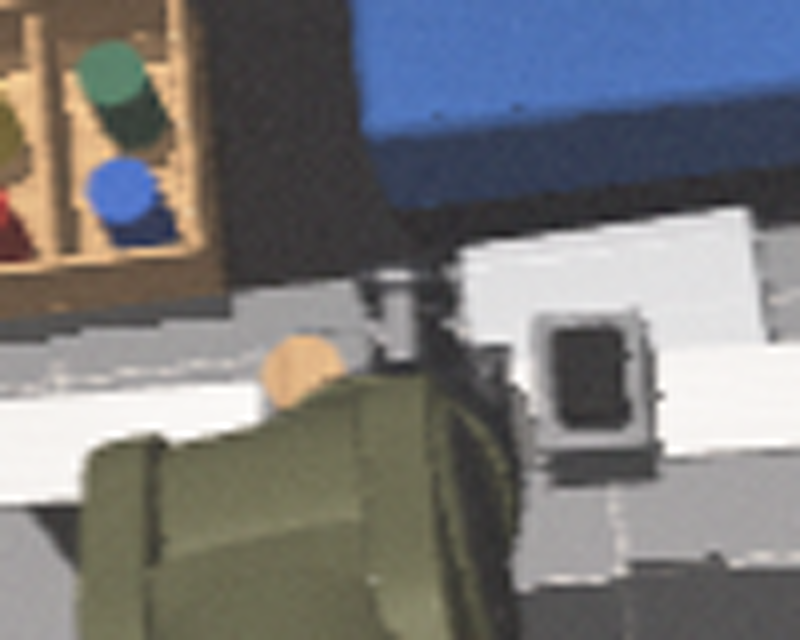

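```bash
python3 - <<'E'
from h import *
np.set_printoptions(suppress=True,precision=3)
s=load("side8")
q=st(); R=Rn.from_rotvec(q["tcp_rot"]); M=Rn.from_matrix(np.array([[0,0,1],[0,1,0],[-1,0,0.]])); Rh=R*M.inv()
T=q["position"]-Rh.apply([0,0,TZ]); print("holder",T,Rh.as_euler('zyx'))
pts=[(-26,20,83.5),(26,20,83.5),(-26,20,15),(26,20,15),(-56,0,40.5),(-26,20,0)]
p=proj(s,Rh.apply(pts)+T); print((p-[180,110]+.5)*6-.5)
E
```

```text
holder [678.813  41.724 179.841] [-0.056 -0.436 -0.025]
[[402.684 438.769]
 [306.209 367.538]
 [365.481 536.61 ]
 [273.135 467.923]
 [459.921 517.005]
 [357.742 556.963]]
```

Call:
step_arm:
  rows:
    - [[0.4,0.1,-0.2,0,0,0],[0.8,0.2,-0.4,0,-0.002,0.002],[1.2,0.25,-0.55,0,-0.002,0.002],[1.5,0.25,-0.7,0,-0.002,0.002],[1.72,0.25,-0.79,0,-0.002,0.002],[1.72,0.25,-0.79,0,-0.002,0.002]]

```text
t: 10.07
position: [656.5, 45.4, 207.5]
tcp_rot: [0.029, 1.133, -0.044]
wrist_force: [-0.2, -0.5, -1.7]
opening: 0.598
```

```bash
python3 - <<'E'
from h import *
np.set_printoptions(suppress=True,precision=3)
q=st();print(q["position"],q["wrist_force"],q["opening"])
for a in [(-8.5,13.5,25,0,0),(-13,13.6,25,0,0),(-17,13.8,25,0,0)]:
  P,R=hook(*a); print(P,rel(P,R))
a,b=snap("9")
crop(a,"s9",200,150,280,220,10)
E
```

```text
[656.542  45.389 207.465] [-0.16  -0.539 -1.662] 0.5983944752629734
[656.842  44.434 206.757] [0.079, -0.094, 0.001, -0.0, 0.001, -0.0]
[660.957  44.228 208.568] [0.089, -0.094, 0.451, -0.0, 0.001, -0.0]
[664.663  44.043 210.077] [0.109, -0.094, 0.851, -0.0, 0.001, -0.0]
```

View pics/s9.png

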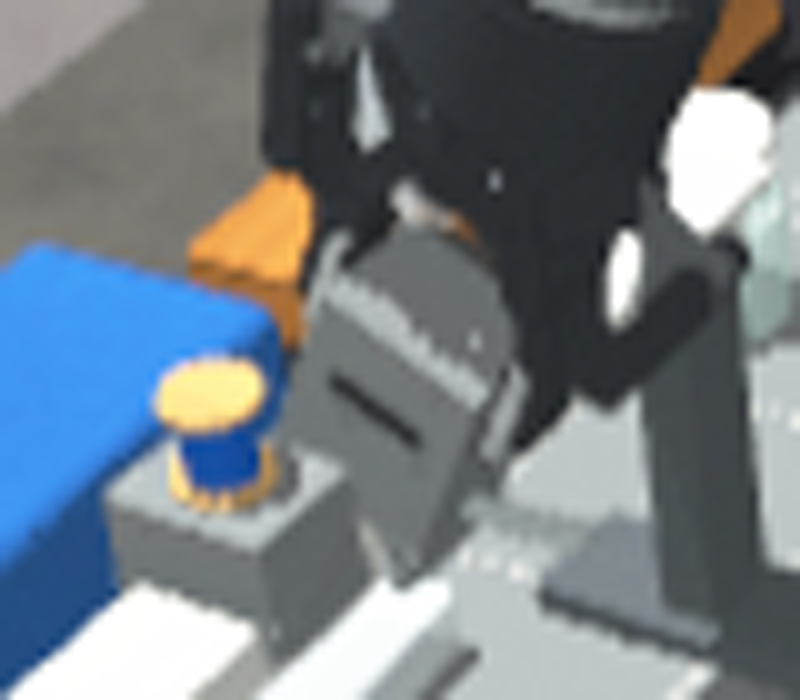

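Call:
step_arm:
  rows:
    - [[0.03,-0.09,0.15,0,0,0],[0.05,-0.09,0.3,0,0,0],[0.08,-0.09,0.45,0,0,0],[0.09,-0.09,0.6,0,0,0],[0.1,-0.09,0.6,0,0,0]]

```text
t: 10.58
position: [663.3, 44.1, 210.1]
tcp_rot: [0.029, 1.132, -0.044]
wrist_force: [0.3, -0.8, -1.3]
opening: 0.597
```

Call:
step_arm:
  rows:
    - [[0.0,0,0.1,0,0,0],[0.0,0,0.2,0,0,0],[0.0,0,0.25,0,0,0],[0.0,0,0.25,0,0,0]]

```text
t: 10.92
position: [665.4, 44.0, 211.0]
tcp_rot: [0.029, 1.132, -0.045]
wrist_force: [-0.2, 0.3, -2.2]
opening: 0.596
```

```bash
python3 - <<'E'
from h import *
np.set_printoptions(suppress=True,precision=3)
q=st();print(q["position"],q["wrist_force"],q["opening"])
for a in [(-17,13.8,25,0,0),(-20,13.8,25,0,0)]:
  P,R=hook(*a); print(P,rel(P,R))
a,b=snap("10")
crop(a,"s10",200,150,280,220,10)
E
```

```text
[665.358  43.968 210.964] [-0.22   0.286 -2.217] 0.5964307704534181
[664.663  44.043 210.077] [0.051, 0.004, -0.101, -0.001, 0.002, -0.0]
[667.378  43.907 211.345] [0.051, 0.004, 0.199, -0.001, 0.002, -0.0]
```

View pics/s10.png

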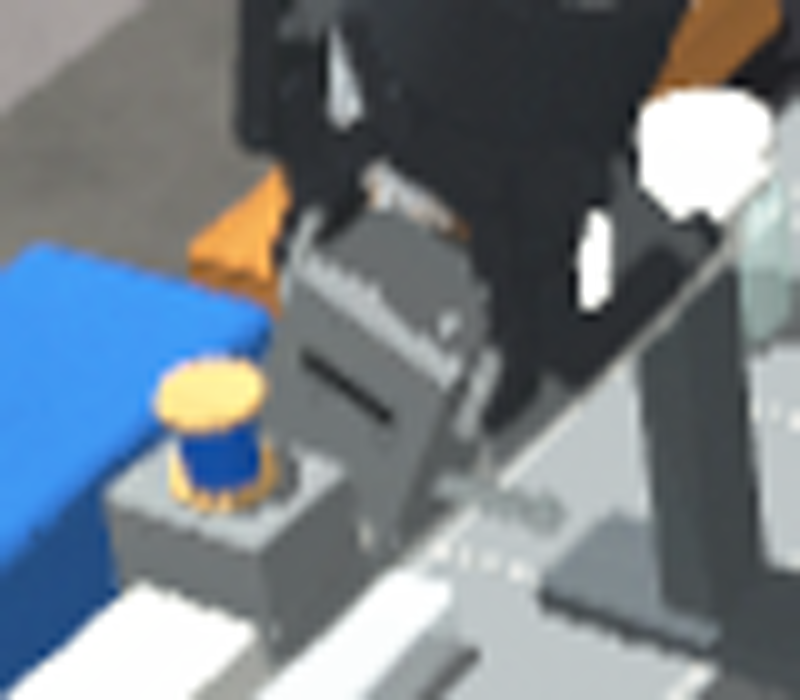

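Call:
step_arm:
  rows:
    - [[0.0,0,0.1,0,0,0],[0.0,0,0.2,0,0,0],[0.0,0,0.2,0,0,0]]

```text
t: 11.27
position: [666.4, 43.9, 211.1]
tcp_rot: [0.029, 1.134, -0.045]
wrist_force: [-2.5, -0.1, -4.1]
opening: 0.599
```

Call:
step_arm:
  rows:
    - [[0.0,0,0.1,0,0,0],[0.0,0,0.2,0,0,0],[0.0,0,0.2,0,0,0]]

```text
t: 11.52
position: [666.8, 43.9, 211.0]
tcp_rot: [0.029, 1.138, -0.045]
wrist_force: [-6.2, 0.4, -1.8]
opening: 0.598
```

```bash
python3 - <<'E'
from h import *
np.set_printoptions(suppress=True,precision=3)
for a in [(-18.8,14.3,22),(-19,14.5,19),(-19,14.7,15),(-19.2,14.8,11)]:
  P,R=hook(*a); print(P,rel(P,R))
E
```

```text
[668.717  43.84  210.276] [0.144, 0.009, 0.149, -0.0, 0.049, 0.0]
[671.176  43.717 209.926] [0.279, 0.009, 0.358, -0.0, 0.101, 0.0]
[674.135  43.569 209.236] [0.466, 0.009, 0.598, -0.0, 0.171, 0.0]
[677.202  43.415 208.475] [0.664, 0.009, 0.845, -0.0, 0.241, 0.0]
```

Call:
step_arm:
  rows:
    - [[0.07,0.01,0.07,0,0.025,0],[0.14,0.01,0.15,0,0.049,0],[0.21,0.01,0.25,0,0.075,0],[0.28,0.01,0.36,0,0.101,0],[0.28,0.01,0.36,0,0.101,0],[0.28,0.01,0.36,0,0.101,0]]

```text
t: 12.02
position: [671.6, 43.7, 210.0]
tcp_rot: [0.031, 1.238, -0.044]
wrist_force: [-2.5, 0.5, -1.6]
opening: 0.597
```

```bash
python3 - <<'E'
from h import *
np.set_printoptions(suppress=True,precision=3)
q=st();print(q["position"],q["wrist_force"],q["ft_torque"],q["opening"])
for a in [(-19,14.5,19),(-19,14.7,15),(-19.2,14.8,11),(-19.5,14.8,7)]:
  P,R=hook(*a); print(P,rel(P,R))
a,b=snap("11")
crop(a,"s11",200,150,280,220,10)
E
```

```text
[671.566  43.732 209.999] [-2.48   0.503 -1.578] [0.052 1.031 0.022] 0.5968397577459649
[671.176  43.717 209.926] [-0.006, -0.004, -0.039, -0.0, 0.001, -0.0]
[674.135  43.569 209.236] [0.156, -0.003, 0.218, -0.0, 0.071, -0.0]
[677.202  43.415 208.475] [0.328, -0.003, 0.484, -0.0, 0.141, -0.0]
[680.291  43.261 207.597] [0.512, -0.003, 0.747, -0.0, 0.21, -0.0]
```

View pics/s11.png

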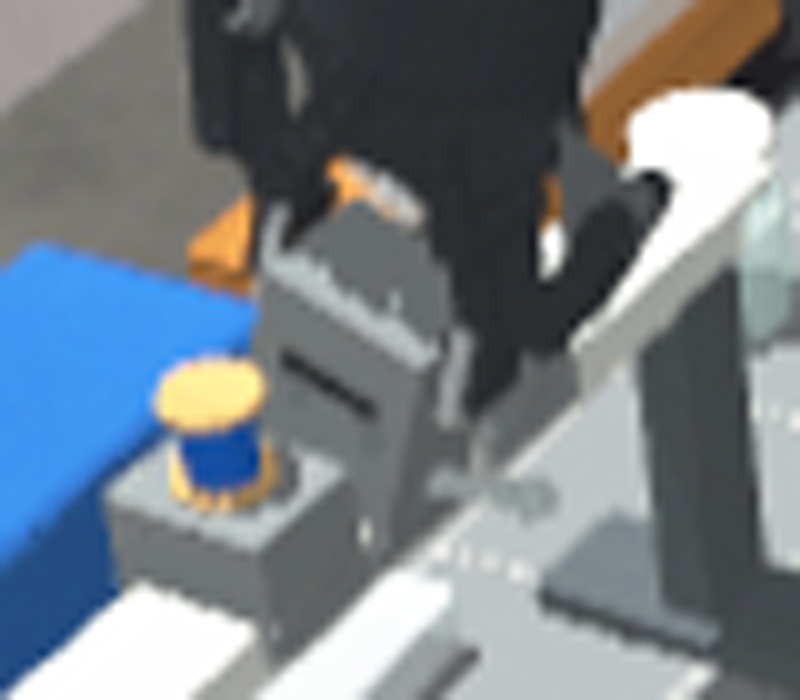

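Call:
step_arm:
  rows:
    - [[0.08,0,0.1,0,0.035,0],[0.15,0,0.21,0,0.071,0],[0.24,0,0.34,0,0.106,0],[0.33,0,0.47,0,0.141,0],[0.33,0,0.47,0,0.141,0]]

```text
t: 12.53
position: [677.9, 43.5, 209.5]
tcp_rot: [0.035, 1.378, -0.042]
wrist_force: [-5.6, -0.0, 7.0]
opening: 0.598
```

```bash
python3 - <<'E'
from h import *
np.set_printoptions(suppress=True,precision=3)
q=st();print(q["position"],q["wrist_force"],q["ft_torque"],q["opening"])
for a in [(-19.2,14.8,11),(-19.5,14.9,8),(-19.8,15,5),(-20,15.2,2),(-20,15.5,0),(-20,17,-1)]:
  P,R=hook(*a); print(P,rel(P,R))
E
```

```text
[677.927  43.5   209.509] [-5.63  -0.018  7.035] [0.222 1.388 0.039] 0.597705723645438
[677.202  43.415 208.475] [0.088, -0.012, -0.09, -0.0, 0.001, -0.0]
[679.613  43.295 207.75 ] [0.205, -0.012, 0.133, -0.0, 0.053, -0.0]
[681.978  43.176 206.884] [0.335, -0.012, 0.349, -0.0, 0.105, -0.0]
[684.195  43.065 205.775] [0.487, -0.012, 0.545, -0.0, 0.158, -0.0]
[685.5  43.  204.8] [0.607, -0.012, 0.655, -0.0, 0.193, -0.0]
[686.112  42.969 202.946] [0.801, -0.012, 0.679, -0.0, 0.21, -0.0]
```

Call:
step_arm:
  rows:
    - [[0.1,-0.01,0.06,0,0.027,0],[0.21,-0.01,0.13,0,0.053,0],[0.28,-0.01,0.24,0,0.08,0],[0.35,-0.01,0.35,0,0.105,0],[0.43,-0.01,0.45,0,0.13,0],[0.5,-0.01,0.54,0,0.158,0]]

```text
t: 13.03
position: [684.8, 43.0, 206.3]
tcp_rot: [0.039, 1.534, -0.04]
wrist_force: [-0.1, -0.3, -1.9]
opening: 0.598
```

```bash
python3 - <<'E'
from h import *
np.set_printoptions(suppress=True,precision=3)
q=st();print(q["position"],q["wrist_force"],q["ft_torque"],q["opening"])
for a in [(-20,15.2,2),(-20,15.5,0),(-20,17,-1)]:
  P,R=hook(*a); print(P,rel(P,R))
a,b=snap("12")
crop(a,"s12",190,140,280,220,8)
E
```

```text
[684.779  43.038 206.278] [-0.067 -0.295 -1.871] [0.008 0.222 0.054] 0.5976456112187674
[684.195  43.065 205.775] [0.048, -0.0, -0.06, -0.0, 0.002, -0.0]
[685.5  43.  204.8] [0.15, -0.0, 0.067, -0.0, 0.037, -0.0]
[686.112  42.969 202.946] [0.338, -0.0, 0.121, -0.0, 0.054, -0.0]
```

View pics/s12.png

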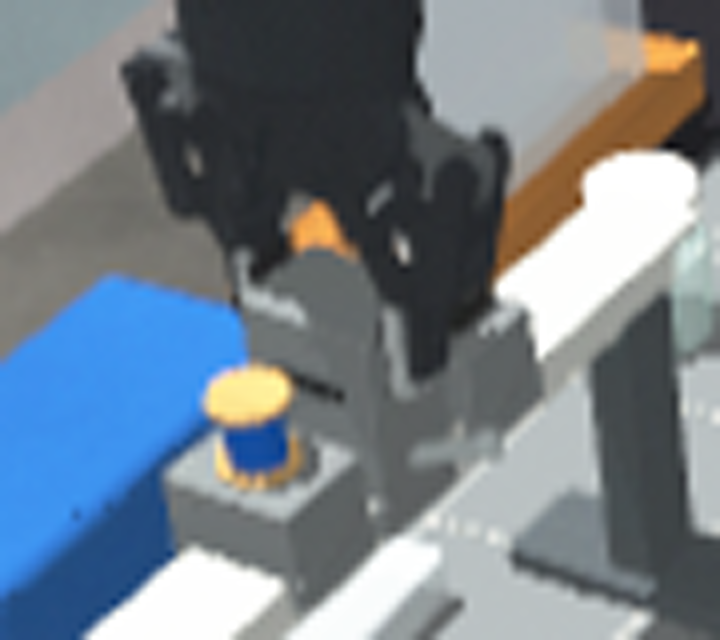

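Call:
step_arm:
  rows:
    - [[0.08,0,0.03,0,0.02,0],[0.15,0,0.06,0,0.037,0],[0.22,0,0.06,0,0.04,0],[0.28,0,0.06,0,0.04,0],[0.3,0,0.06,0,0.04,0]]

```text
t: 13.55
position: [686.3, 42.9, 205.3]
tcp_rot: [0.04, 1.57, -0.039]
wrist_force: [-5.0, -0.8, 12.1]
opening: 0.598
```

```bash
python3 - <<'E'
from h import *
np.set_printoptions(suppress=True,precision=3)
q=st();print(q["position"],q["wrist_force"],q["ft_torque"],q["opening"])
for a in [(-20,15,0)]:
  P,R=hook(*a); print(P,rel(P,R))
E
```

```text
[686.313  42.906 205.347] [-5.036 -0.81  12.084] [0.068 1.418 0.059] 0.597967273682006
[685.5  43.  205.3] [0.005, 0.005, -0.082, -0.0, 0.0, -0.001]
```

Call:
step_arm:
  rows:
    - [[-0.1,0,-0.05,0,0,0],[-0.2,0,-0.08,0,0,0],[-0.3,0,-0.08,0,0,0],[-0.35,0,-0.08,0,0,0]]

```text
t: 13.88
position: [685.3, 42.9, 206.9]
tcp_rot: [0.04, 1.571, -0.04]
wrist_force: [4.0, -0.3, -17.4]
opening: 0.596
```

Call:
step_arm:
  rows:
    - [[0.1,0,0.02,0,0,0],[0.2,0,0.02,0,0,0],[0.2,0,0.02,0,0,0]]

```text
t: 14.13
position: [686.0, 42.9, 205.7]
tcp_rot: [0.04, 1.57, -0.04]
wrist_force: [-0.0, -0.3, -2.3]
opening: 0.601
```

Call:
step_arm:
  rows:
    - [[0,0,0,0,0,0],[0,0,0,0,0,0],[0,0,0,0,0,0],[0,0,0,0,0,0],[0,0,0,0,0,0],[0,0,0,0,0,0]]
  grip: -1

```text
t: 14.63
position: [686.1, 42.9, 205.9]
tcp_rot: [0.04, 1.569, -0.04]
wrist_force: [-0.2, 0.0, -0.2]
opening: 1.003
```

Call:
step_arm:
  rows:
    - [[-1,0,0,0,0,0],[-3,0,0,0,0,0],[-6,0,0,0,0,0],[-9,0,0,0,0,0],[-12,0,0,0,0,0],[-12,0,0,0,0,0]]

```text
t: 15.13
position: [687.9, 42.6, 333.8]
tcp_rot: [0.041, 1.558, -0.039]
wrist_force: [-0.6, -0.1, 0.9]
opening: 1.002
```

```bash
python3 - <<'E'
from h import *
np.set_printoptions(suppress=True,precision=3)
q=st();print(q["joint_pos"],q["position"],q["wrist_force"],q["ft_torque"],q["opening"])
a,b=snap("13")
crop(a,"s13",190,130,290,230,7)
E
```

```text
[-0.186  0.561  0.176  1.127 -0.094  1.449 -0.077] [687.919  42.602 333.825] [-0.606 -0.064  0.858] [-0.02  -0.003  0.035] 1.002100318942627
```

View pics/s13.png

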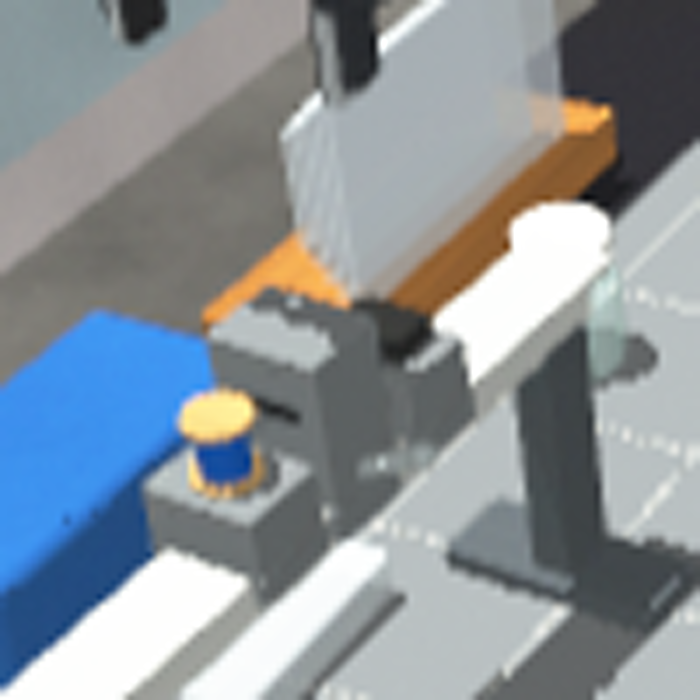

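```bash
cat >> h.py <<'E'
def pick(x,y,psi,a,zt,h=0,xc=0):
    a=np.radians(a); Rc=Rn.from_euler('z',psi)
    R=tool(Rc.apply([-np.sin(a),0,-np.cos(a)]),Rc.apply([0,-1,0]))
    P=Rc.apply([xc,0,0])+[x,y,zt]-h*R.apply([1,0,0])
    return P,R
E
python3 - <<'E'
from h import *
a,b=load("side13"),load("top13")
crop(a,"s13c",325,185,385,225,12)
crop(b,"t13c",340,180,390,240,10)
P,R=pick(445,-243.5,.335,30,11,100)
print(P,rel(P,R))
E
```

```text
[ 492.22051548 -227.06154151   97.60254038] [22.947, -27.941, -18.142, 1.156, 0.314, -0.464]
```

View pics/s13c.png

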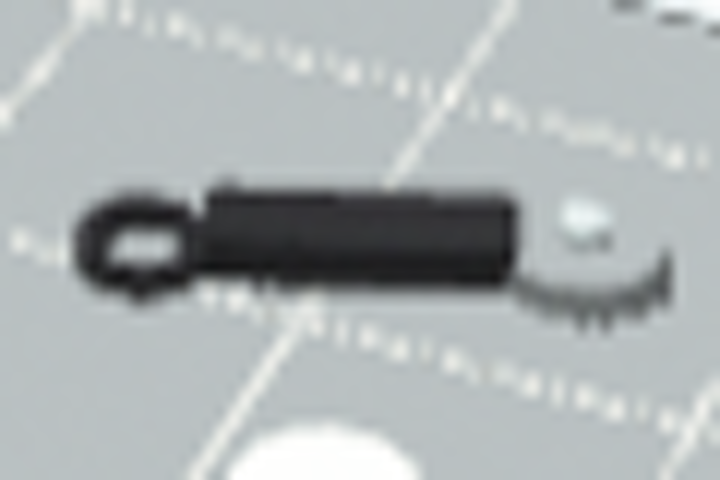

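View pics/t13c.png

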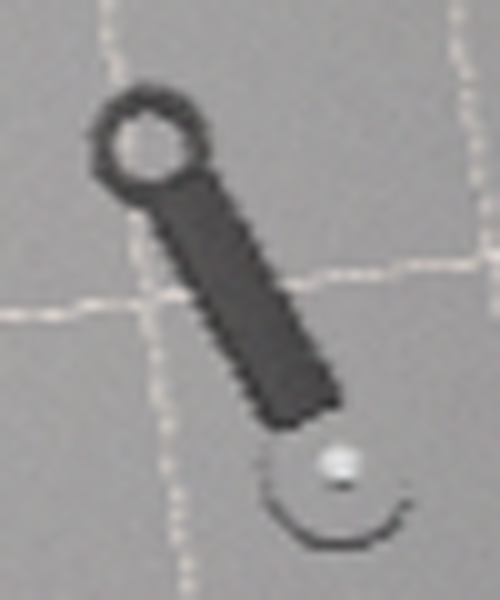

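```bash
python3 - <<'E'
from h import *
for z in (150,100):
  P,R=pick(445,-243.5,.335,30,11,z)
  print(P,rel(P,R))
E
```

```text
[ 515.83077322 -218.84231226  140.90381057] [18.628, -26.998, -15.805, 1.156, 0.314, -0.464]
[ 492.22051548 -227.06154151   97.60254038] [22.947, -27.941, -18.142, 1.156, 0.314, -0.464]
```

Call:
step_arm:
  rows:
    - [[0.5,-2.5,-1.5,0.11,0.03,-0.04],[2,-5.4,-3.1,0.23,0.06,-0.09],[4,-8.1,-4.7,0.34,0.09,-0.14],[6,-10.8,-6.3,0.46,0.12,-0.18],[8,-13.5,-7.9,0.57,0.155,-0.23],[10,-16.2,-9.5,0.68,0.185,-0.27],[12,-19,-11,0.79,0.215,-0.32],[14,-21.6,-12.6,0.9,0.245,-0.36],[16.5,-24.3,-14.2,1.02,0.28,-0.41],[18.6,-27,-15.8,1.14,0.31,-0.458]]

```text
t: 16.07
position: [514.5, -218.8, 139.1]
tcp_rot: [0.592, 1.646, -1.312]
wrist_force: [0.6, 0.8, -1.1]
opening: 0.998
```

```bash
python3 - <<'E'
from h import *
np.set_printoptions(suppress=True,precision=3)
q=st();print(q["joint_pos"],q["position"],q["wrist_force"],q["opening"])
for z in (50,0):
  P,R=pick(445,-243.5,.335,30,11,z)
  print(P,rel(P,R))
a,b=snap("14")
crop(a,"s14",300,100,420,220,6)
crop(b,"t14",310,150,430,260,6)
E
```

```text
[-0.093  0.799  0.552  1.46  -0.048  1.361 -0.791] [ 514.501 -218.828  139.13 ] [ 0.552  0.833 -1.086] 0.9983461084789045
[ 468.61  -235.281   54.301] [9.784, -0.077, -0.026, 0.032, 0.007, -0.01]
[ 445.  -243.5   11. ] [14.783, -0.125, -0.062, 0.032, 0.007, -0.01]
```

View pics/s14.png

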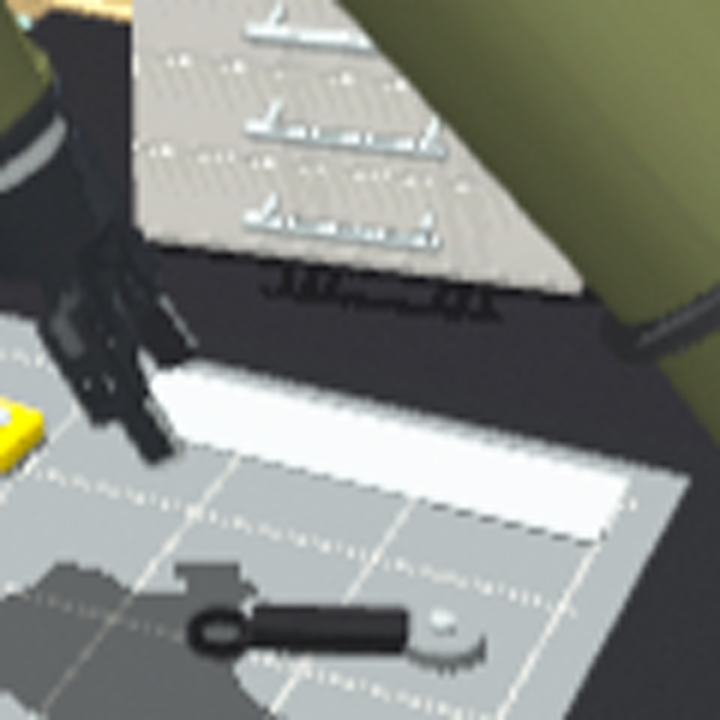

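View pics/t14.png

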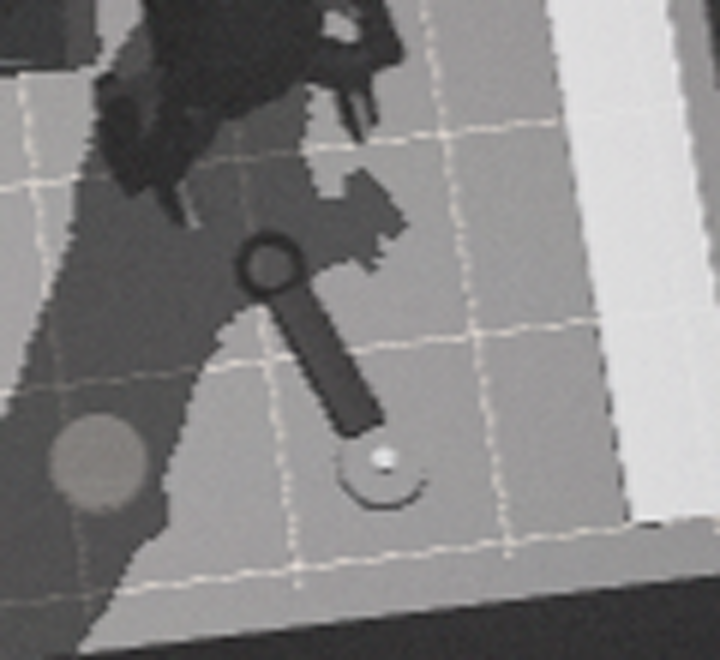

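Call:
step_arm:
  rows:
    - [[2,0,0,0.02,0,0],[5,-0.05,0,0.032,0.007,-0.01],[8,-0.07,0,0.032,0.007,-0.01],[10.5,-0.08,-0.03,0.032,0.007,-0.01],[12.5,-0.1,-0.04,0.032,0.007,-0.01],[13.8,-0.12,-0.06,0.032,0.007,-0.01],[14.5,-0.12,-0.06,0.032,0.007,-0.01],[14.6,-0.12,-0.06,0.032,0.007,-0.01],[14.65,-0.12,-0.06,0.032,0.007,-0.01]]

```text
t: 16.92
position: [440.6, -246.6, 10.6]
tcp_rot: [0.608, 1.643, -1.357]
wrist_force: [0.0, 0.3, -0.1]
opening: 0.997
```

```bash
python3 - <<'E'
from h import *
np.set_printoptions(suppress=True,precision=3)
q=st();print(q["joint_pos"],q["position"],q["wrist_force"],q["opening"])
P,R=pick(445,-243.5,.335,30,11.5,0)
print(P,rel(P,R))
a,b=snap("15")
crop(a,"s15",310,130,410,230,7)
crop(b,"t15",310,150,430,260,6)
E
```

```text
[-0.042  0.901  0.532  1.719 -0.077  1.018 -0.79 ] [ 440.627 -246.593   10.608] [ 0.038  0.271 -0.067] 0.9973263641503978
[ 445.  -243.5   11.5] [-0.338, 0.397, -0.151, -0.005, -0.004, 0.009]
```

View pics/s15.png

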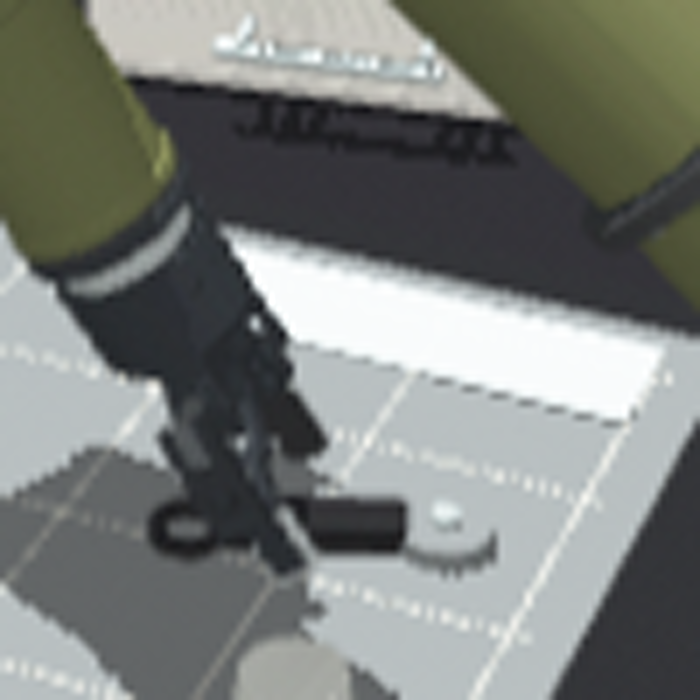

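View pics/t15.png

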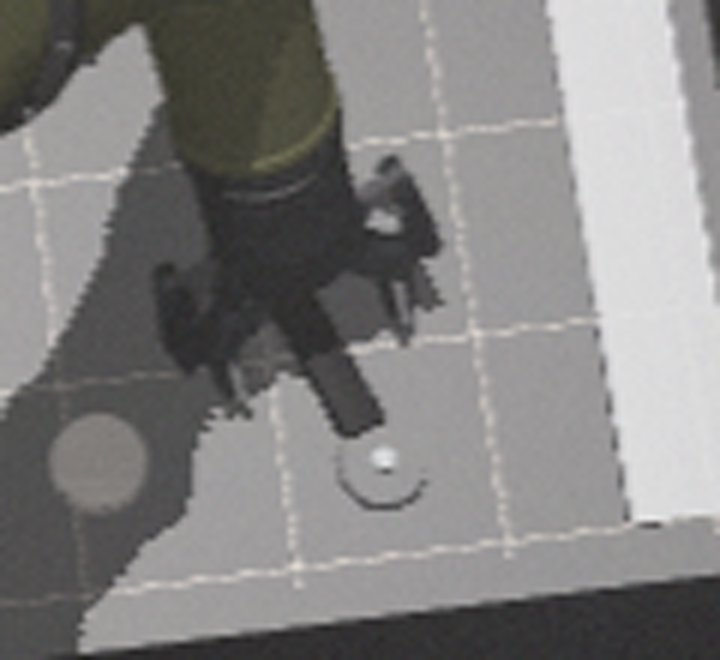

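Call:
step_arm:
  rows:
    - [[-0.2,0.3,-0.1,-0.005,-0.004,0.009],[-0.2,0.35,-0.12,-0.005,-0.004,0.009],[-0.2,0.35,-0.12,-0.005,-0.004,0.009]]

```text
t: 17.27
position: [445.6, -244.0, 11.5]
tcp_rot: [0.609, 1.636, -1.344]
wrist_force: [-0.1, 0.0, -0.7]
opening: 0.999
```

Call:
step_arm:
  rows:
    - [[0,0,0,0,0,0],[0,0,0,0,0,0],[0,0,0,0,0,0],[0,0,0,0,0,0],[0,0,0,0,0,0],[0,0,0,0,0,0],[0,0,0,0,0,0],[0,0,0,0,0,0]]
  grip: 1
  grip_force: 40

```text
t: 17.93
position: [445.7, -244.2, 11.7]
tcp_rot: [0.609, 1.635, -1.344]
wrist_force: [-0.5, 0.3, 2.9]
opening: 0.271
```

```bash
python3 - <<'E'
from h import *
np.set_printoptions(suppress=True,precision=3)
q=st();print(q["joint_pos"],q["position"],q["tcp_rot"],q["wrist_force"],q["opening"])
a,b=snap("16")
crop(a,"s16",310,150,390,230,8)
crop(b,"t16",340,180,400,240,10)
E
```

```text
[-0.046  0.895  0.529  1.718 -0.079  1.013 -0.789] [ 445.663 -244.234   11.693] [ 0.609  1.635 -1.344] [-0.496  0.26   2.933] 0.2711594129203615
```

View pics/s16.png

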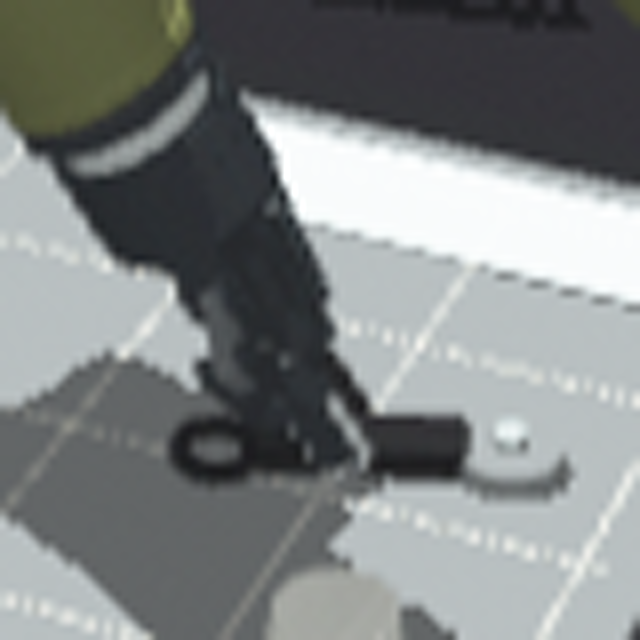

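View pics/t16.png

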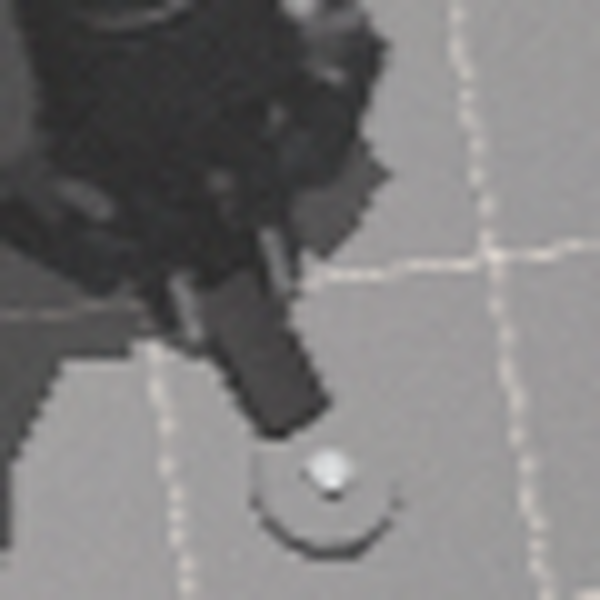

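```bash
python3 - <<'E'
from h import *
np.set_printoptions(suppress=True,precision=3)
q=st();R=Rn.from_rotvec(q["tcp_rot"]).as_matrix(); ya=-R[:,2]; psi=np.arctan2(-ya[0],ya[1]); print("psi",psi,"tilt",np.arcsin(-R[:,0]@[np.cos(psi),np.sin(psi),0]),ya)
d=np.array([np.cos(psi),np.sin(psi),0]); n=np.array([-d[1],d[0],0])
t=load("top16");s=load("side16")
T=q["position"]
for c,uv,z,xc in ((t,uc((327,468),10,340,180),3+15,-62),(t,uc((302,422),10,340,180),21,-45),(s,uc((215,447),8,310,150),3+5,56),(s,uc((512,435),8,310,150),18,-62),(s,uc((467,443),8,310,150),19,-45)):
  X=bp(c,uv,z)[0]; print(X, "x_tcp in cutter:", xc-(X-T)@d, "lat",(X-T)@n)
E
```

```text
psi 0.33677788325744107 tilt 0.5208024585042039 [-0.33   0.944 -0.002]
[ 389.814 -266.596   18.   ] x_tcp in cutter: -1.881130359890804 lat -2.640735202945484
[ 404.606 -260.638   21.   ] x_tcp in cutter: -0.8106184878250104 lat -1.9057626786885846
[ 495.526 -220.89     8.   ] x_tcp in cutter: 1.2419730792273427 lat 5.564999022595902
[ 385.266 -265.052   18.   ] x_tcp in cutter: 1.9014513465240341 lat 0.31960562817505483
[ 399.425 -251.558   19.   ] x_tcp in cutter: 1.0784346873891621 lat 8.376166368838023
```

```bash
cat >> h.py <<'E'
HX,HY,HZ,HYAW=686.0,42.9,153.0,-0.05
TC=np.array([0,0,8.7])  # TCP in cutter
def rct():
    a=0.5208
    return tool([-np.sin(a),0,-np.cos(a)],[0,-1,0])
def hang(e,out,drop=0,dy=0):
    """eye at peg tip + out mm along peg outward, lowered by drop"""
    e=np.radians(e); Rz=Rn.from_euler('z',HYAW)
    Rc=Rz*Rn.from_matrix(np.array([[np.sin(e),0,-np.cos(e)],[0,1,0],[np.cos(e),0,np.sin(e)]]))
    g=np.radians(28); E=np.array([-56-out*np.cos(g),dy,40.5+out*np.sin(g)-drop])
    Ew=Rz.apply(E)+[HX,HY,HZ]
    return Ew+Rc.apply(TC-np.array([56,0,4])), Rc*rct()
E
python3 - <<'E'
from h import *
P,R=pick(445.7,-244.2,.3368,29.84,90); print("lift",P,rel(P,R))
for a in ((35,70),(35,25),(35,-15)):
  P,R=hang(*a); print(a,P,rel(P,R))
E
```

```text
lift [ 445.7 -244.2   90. ] [-6.794, -3.894, 0.01, -0.001, 0.001, -0.0]
(35, 70) [532.4155542   50.58562805 183.18630417] [-23.833, 6.997, -24.931, 0.401, 0.018, 0.947]
(35, 25) [572.09854042  48.59982362 162.06008384] [-23.829, 11.242, -23.436, 0.401, 0.018, 0.947]
(35, -15) [607.37230595  46.83466414 143.28122133] [-23.826, 15.014, -22.107, 0.401, 0.018, 0.947]
```

Call:
step_arm:
  rows:
    - [[-2,-1.1,0,0,0,0],[-5,-2.8,0,0,0,0],[-8,-4,-1,0.02,0,0.05],[-11,-3,-4,0.07,0,0.16],[-13,-1.5,-7,0.12,0.005,0.28],[-15,0,-10,0.17,0.008,0.4],[-17,1.5,-13,0.22,0.01,0.52],[-19,3,-16,0.27,0.013,0.64],[-21,4.5,-19,0.32,0.015,0.76],[-22.5,6,-22,0.37,0.017,0.87]]

```text
t: 18.87
position: [528.5, 19.0, 178.6]
tcp_rot: [1.354, 0.929, -0.965]
wrist_force: [1.6, 0.8, -1.2]
opening: 0.272
```

```bash
python3 - <<'E'
from h import *
np.set_printoptions(suppress=True,precision=3)
q=st();print(q["joint_pos"],q["position"],q["wrist_force"],q["opening"])
for a in ((35,70),(35,25)):
  P,R=hang(*a); print(a,P,rel(P,R))
a,b=snap("17")
crop(a,"s17",200,80,360,230,5)
E
```

```text
[-0.575  0.311  0.592  2.155 -0.37   0.397 -1.304] [528.514  19.014 178.612] [ 1.558  0.751 -1.184] 0.27216259804681486
(35, 70) [532.416  50.586 183.186] [-0.354, 0.486, -3.157, 0.035, -0.0, 0.089]
(35, 25) [572.099  48.6   162.06 ] [2.994, 3.491, -3.056, 0.035, -0.0, 0.089]
```

View pics/s17.png

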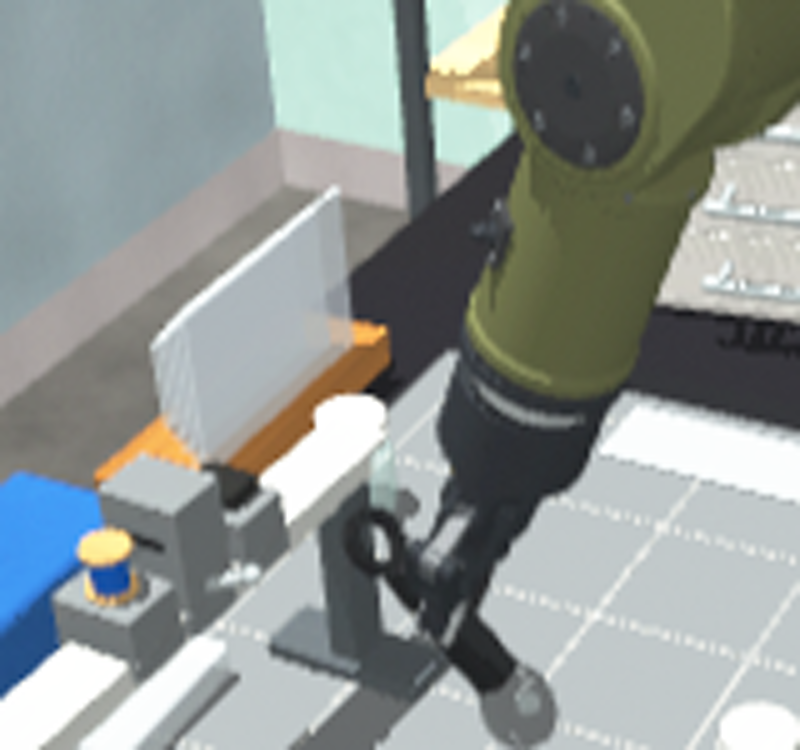

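Call:
step_arm:
  rows:
    - [[-0.1,0.2,-1,0.02,0,0.04],[-0.3,0.4,-2.2,0.035,0,0.089],[-0.35,0.5,-3.15,0.035,0,0.089],[-0.35,0.5,-3.15,0.035,0,0.089],[1,1.7,-3.1,0.035,0,0.089],[2.2,2.8,-3.07,0.035,0,0.089],[3,3.5,-3.05,0.035,0,0.089],[3,3.5,-3.05,0.035,0,0.089]]

```text
t: 19.63
position: [569.8, 54.2, 158.4]
tcp_rot: [1.404, 0.86, -0.915]
wrist_force: [0.3, 0.1, -1.6]
opening: 0.265
```

```bash
python3 - <<'E'
from h import *
np.set_printoptions(suppress=True,precision=3)
q=st();print(q["joint_pos"],q["position"],q["wrist_force"],q["opening"])
for a in ((35,25),(35,10),(35,-15)):
  P,R=hang(*a); print(a,P,rel(P,R))
a,b=snap("18")
crop(a,"s18",200,130,300,230,8)
crop(b,"t18",200,90,300,180,8)
E
```

```text
[-0.568  0.378  0.5    2.158 -0.452  0.241 -1.327] [569.838  54.205 158.391] [ 0.335  0.079 -1.561] 0.26504540205489197
(35, 25) [572.099  48.6   162.06 ] [-0.229, 0.378, 0.552, 0.011, -0.004, 0.007]
(35, 10) [585.326  47.938 155.018] [0.965, 1.286, 0.566, 0.011, -0.004, 0.007]
(35, -15) [607.372  46.835 143.281] [2.956, 2.798, 0.591, 0.011, -0.004, 0.007]
```

View pics/s18.png

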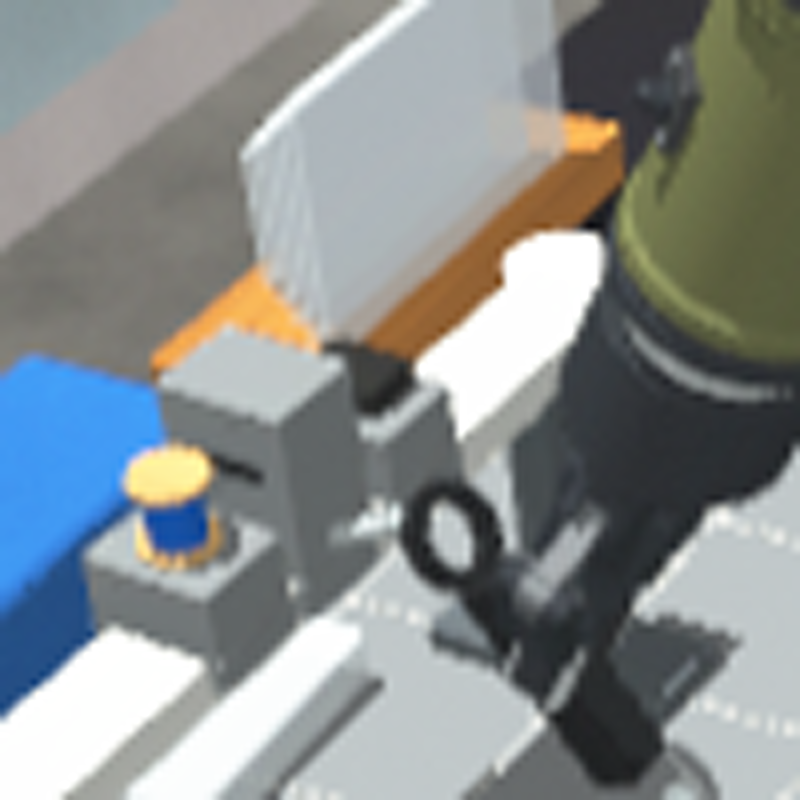

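View pics/t18.png

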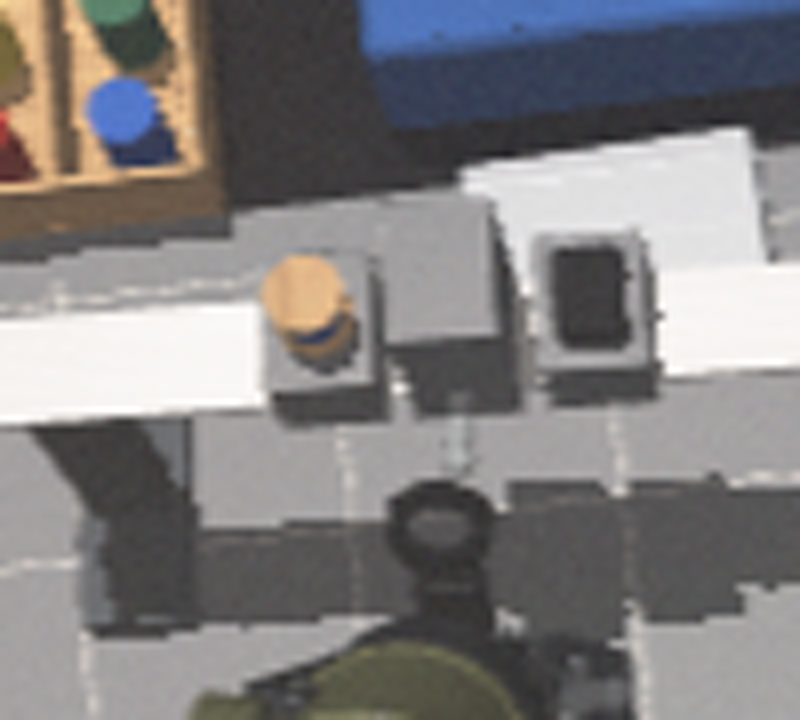

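```bash
python3 - <<'E'
from h import *
for a in ((38,25),(38,10),(38,-5),(38,-15)):
  P,R=hang(*a); print(a,P,rel(P,R))
E
```

```text
(38, 25) [569.89090473  48.71029749 164.0017958 ] [-0.389, 0.41, 0.534, 0.01, -0.004, -0.045]
(38, 10) [583.1185668   48.04836268 156.95972236] [0.805, 1.319, 0.548, 0.01, -0.004, -0.045]
(38, -5) [596.34622887  47.38642787 149.91764892] [1.998, 2.227, 0.563, 0.01, -0.004, -0.045]
(38, -15) [605.16467026  46.945138   145.22293329] [2.794, 2.833, 0.572, 0.01, -0.004, -0.045]
```

Call:
step_arm:
  rows:
    - [[-0.2,0.2,0.3,0.005,0,-0.02],[-0.39,0.41,0.54,0.01,-0.004,-0.045],[-0.39,0.41,0.54,0.01,-0.004,-0.045],[-0.39,0.41,0.54,0.01,-0.004,-0.045]]

```text
t: 20.07
position: [569.8, 48.4, 164.4]
tcp_rot: [1.396, 0.889, -0.957]
wrist_force: [0.4, 1.0, -1.9]
opening: 0.268
```

```bash
python3 - <<'E'
from h import *
np.set_printoptions(suppress=True,precision=3)
q=st();print(q["joint_pos"],q["position"],q["wrist_force"],q["opening"])
for a in ((38,25),(38,10),(38,-5),(38,-15)):
  P,R=hang(*a); print(a,P,rel(P,R))
a,b=snap("19")
crop(a,"s19",230,160,280,210,12)
crop(b,"t19",230,120,280,180,12)
E
```

```text
[-0.582  0.384  0.549  2.11  -0.426  0.34  -1.348] [569.774  48.401 164.426] [ 0.356  0.959 -1.893] 0.2682098413783632
(38, 25) [569.891  48.71  164.002] [0.043, -0.007, -0.032, 0.0, -0.0, -0.001]
(38, 10) [583.119  48.048 156.96 ] [1.195, 0.954, -0.031, 0.0, -0.0, -0.001]
(38, -5) [596.346  47.386 149.918] [2.348, 1.914, -0.031, 0.0, -0.0, -0.001]
(38, -15) [605.165  46.945 145.223] [3.116, 2.554, -0.031, 0.0, -0.0, -0.001]
```

View pics/s19.png

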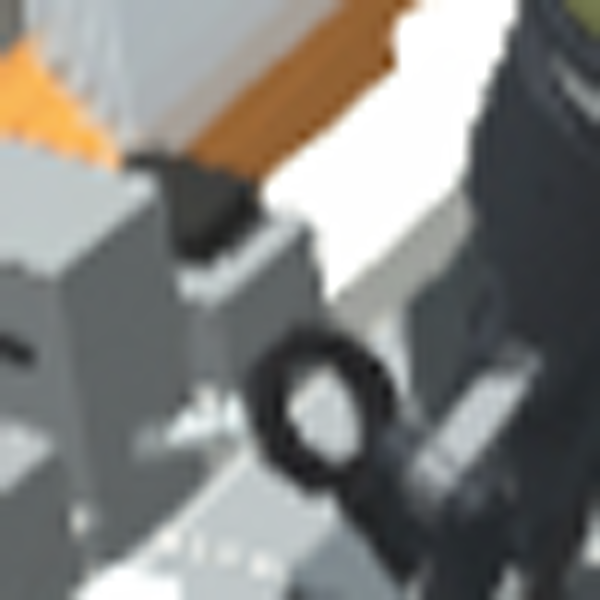

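View pics/t19.png

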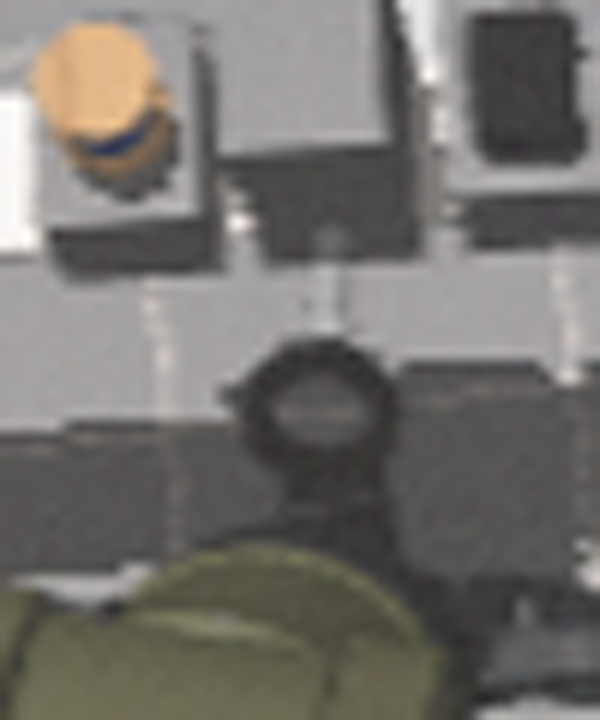

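```bash
python3 - <<'E'
from h import *
np.set_printoptions(suppress=True,precision=1)
q=st();Rz=Rn.from_euler('z',HYAW); W=lambda p: Rz.apply(p)+[HX,HY,HZ]
Rt=Rn.from_rotvec(q["tcp_rot"]); Rc=Rt*rct().inv(); eye=q["position"]+Rc.apply(np.array([56,0,4])-TC)
g=np.radians(28)
pts=[W([-26,0,24.6]),W([-56,0,40.5]),eye,W([-56-25*np.cos(g),0,40.5+25*np.sin(g)])]
for n,c,o in (("side",load("side19"),(230,160)),("top",load("top19"),(230,120))):
  print(n,(proj(c,pts)-o+.5)*12-.5)
E
```

```text
side [[143.6 433.1]
 [245.3 412.3]
 [324.9 398.1]
 [322.4 396.4]]
top [[333.8 238.4]
 [331.1 338.1]
 [328.8 416.6]
 [329.1 413.4]]
```

Call:
step_arm:
  rows:
    - [[0.2,0.25,-0.03,0,0,0],[0.6,0.6,-0.03,0,0,0],[1.0,0.9,-0.03,0,0,0],[1.4,1.2,-0.03,0,0,0],[1.8,1.6,-0.03,0,0,0],[2.2,1.9,-0.03,0,0,0]]

```text
t: 20.67
position: [595.8, 47.7, 150.3]
tcp_rot: [1.396, 0.89, -0.957]
wrist_force: [-0.4, -0.5, -0.9]
opening: 0.268
```

```bash
python3 - <<'E'
from h import *
np.set_printoptions(suppress=True,precision=3)
q=st();print(q["joint_pos"],q["position"],q["wrist_force"],q["opening"])
for a in ((38,-5),(38,-15)):
  P,R=hang(*a); print(a,P,rel(P,R))
a,b=snap("20")
crop(a,"s20",220,160,270,210,12)
crop(b,"t20",230,120,280,180,12)
E
```

```text
[-0.522  0.434  0.498  2.066 -0.457  0.333 -1.317] [595.771  47.731 150.314] [-0.438 -0.495 -0.925] 0.2683148213994863
(38, -5) [596.346  47.386 149.918] [0.059, 0.04, 0.032, 0.0, -0.0, 0.0]
(38, -15) [605.165  46.945 145.223] [0.827, 0.681, 0.032, 0.0, -0.0, 0.0]
```

View pics/s20.png

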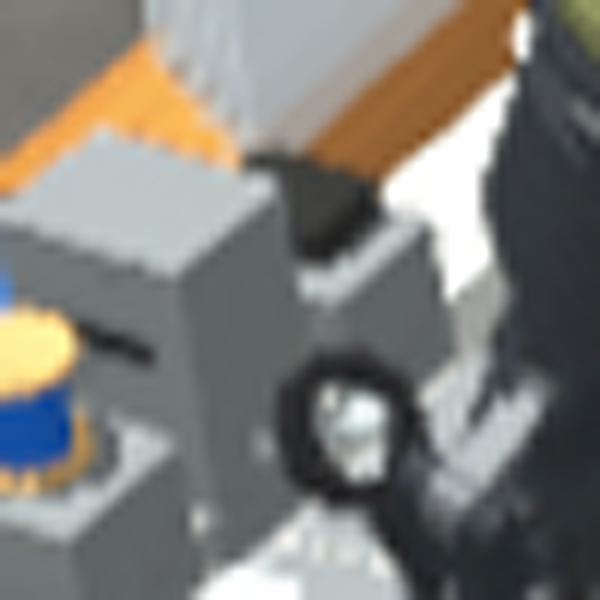

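View pics/t20.png

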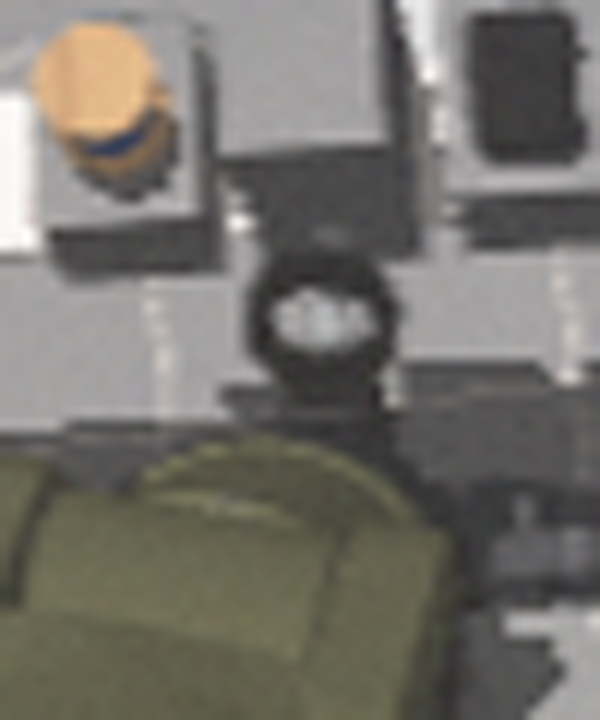

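Call:
step_arm:
  rows:
    - [[0.25,0.2,0,0,0,0],[0.5,0.45,0,0,0,0],[0.75,0.68,0,0,0,0],[0.95,0.85,0,0,0,0],[0.95,0.85,0,0,0,0]]

```text
t: 21.18
position: [607.6, 47.0, 144.4]
tcp_rot: [1.395, 0.889, -0.958]
wrist_force: [1.3, 0.6, -1.0]
opening: 0.27
```

```bash
python3 - <<'E'
from h import *
np.set_printoptions(suppress=True,precision=3)
q=st();print(q["joint_pos"],q["position"],q["wrist_force"],q["opening"])
for a in ((38,-17),(38,-17,4),(38,-17,9),(32,-17,9)):
  P,R=hang(*a); print(a,P,rel(P,R))
a,b=snap("21")
crop(a,"s21",220,160,270,210,12)
crop(b,"t21",230,120,280,180,12)
E
```

```text
[-0.5    0.456  0.48   2.045 -0.467  0.331 -1.307] [607.643  47.048 144.354] [ 1.289  0.586 -1.023] 0.2696150460346023
(38, -17) [606.928  46.857 144.284] [-0.02, -0.068, 0.023, 0.0, 0.0, 0.0]
(38, -17, 4) [606.928  46.857 140.284] [0.35, -0.219, 0.023, 0.0, 0.0, 0.0]
(38, -17, 9) [606.928  46.857 135.284] [0.814, -0.407, 0.022, 0.0, 0.0, 0.0]
(32, -17, 9) [611.442  46.631 131.519] [1.333, -0.13, 0.022, 0.0, 0.0, 0.105]
```

View pics/s21.png

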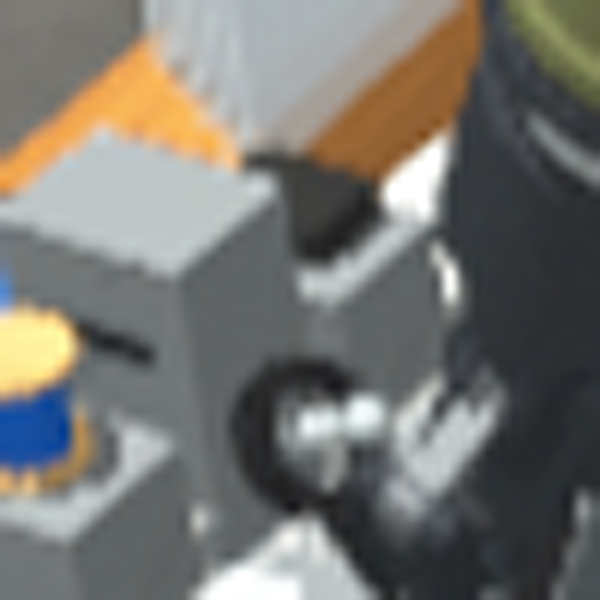

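View pics/t21.png

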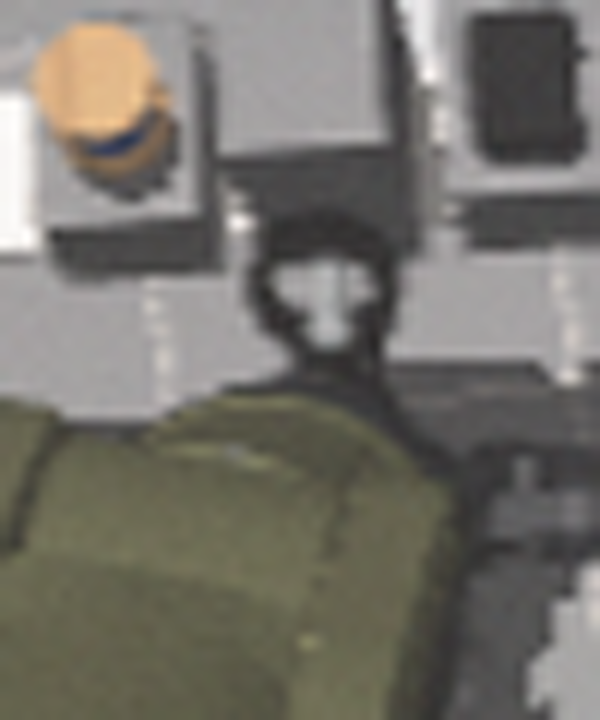

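Call:
step_arm:
  rows:
    - [[0.15,-0.1,0,0,0,0],[0.3,-0.16,0,0,0,0],[0.45,-0.22,0,0,0,0],[0.45,-0.22,0,0,0,0]]

```text
t: 21.62
position: [606.5, 47.0, 139.0]
tcp_rot: [1.395, 0.89, -0.959]
wrist_force: [-1.1, -0.0, -0.9]
opening: 0.27
```

Call:
step_arm:
  rows:
    - [[0.1,-0.04,0,0,0,0],[0.2,-0.08,0,0,0,0],[0.2,-0.08,0,0,0,0]]

```text
t: 21.87
position: [606.7, 47.1, 136.9]
tcp_rot: [1.395, 0.89, -0.958]
wrist_force: [-0.4, 0.6, 0.1]
opening: 0.268
```

Call:
step_arm:
  rows:
    - [[0.1,-0.04,0,0,0,0],[0.2,-0.08,0,0,0,0],[0.2,-0.08,0,0,0,0]]

```text
t: 22.12
position: [607.4, 47.0, 135.2]
tcp_rot: [1.396, 0.889, -0.957]
wrist_force: [0.6, -0.2, 3.3]
opening: 0.266
```

```bash
python3 - <<'E'
from h import *
np.set_printoptions(suppress=True,precision=3)
q=st();print(q["joint_pos"],q["position"],q["wrist_force"],q["opening"])
a,b=snap("22")
crop(a,"s22",220,160,270,210,12)
E
```

```text
[-0.482  0.467  0.455  2.057 -0.482  0.304 -1.294] [607.387  47.021 135.151] [ 0.581 -0.182  3.286] 0.26636445240886136
```

View pics/s22.png

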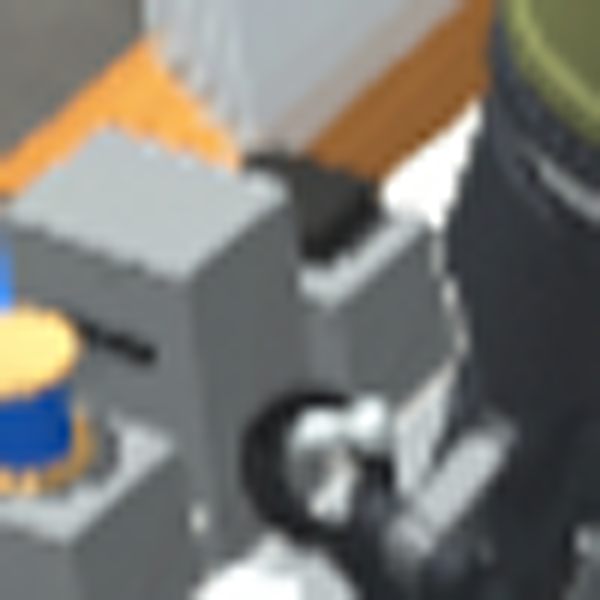

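Call:
step_arm:
  rows:
    - [[-0.05,0,0,0,0,0],[-0.05,0,0,0,0,0],[-0.05,0,0,0,0,0],[-0.05,0,0,0,0,0],[-0.05,0,0,0,0,0],[-0.05,0,0,0,0,0]]
  grip: -1

```text
t: 22.72
position: [607.0, 47.1, 135.5]
tcp_rot: [1.396, 0.889, -0.958]
wrist_force: [-0.3, -0.8, 0.2]
opening: 1.0
```

```bash
python3 - <<'E'
from h import *
np.set_printoptions(suppress=True,precision=3)
q=st();print(q["joint_pos"],q["position"],q["wrist_force"],q["opening"])
a,b=snap("23")
crop(a,"s23",210,150,310,240,8)
crop(b,"t23",220,110,290,180,10)
E
```

```text
[-0.483  0.466  0.456  2.057 -0.481  0.305 -1.295] [606.954  47.08  135.511] [-0.278 -0.758  0.233] 0.999721953716557
```

View pics/s23.png

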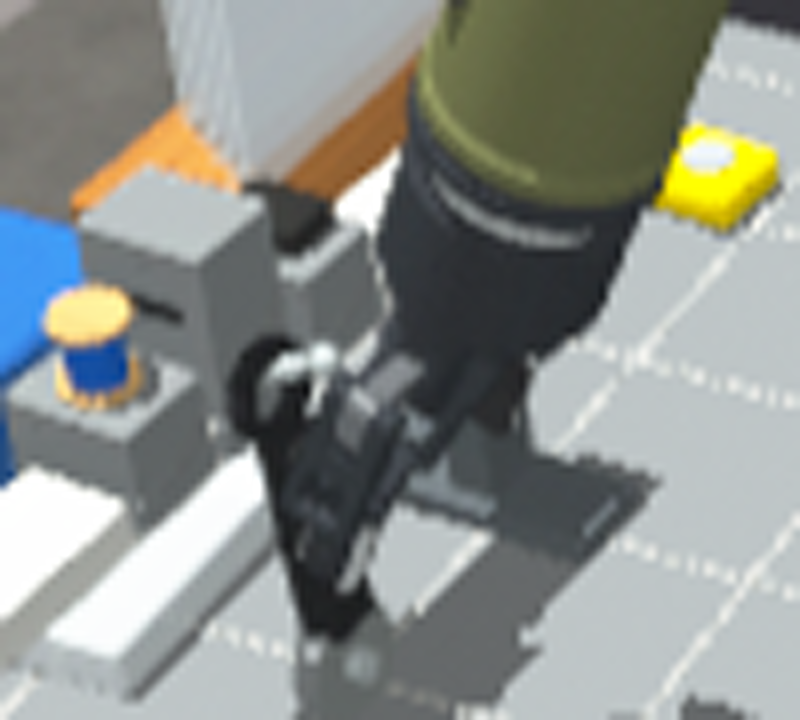

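View pics/t23.png

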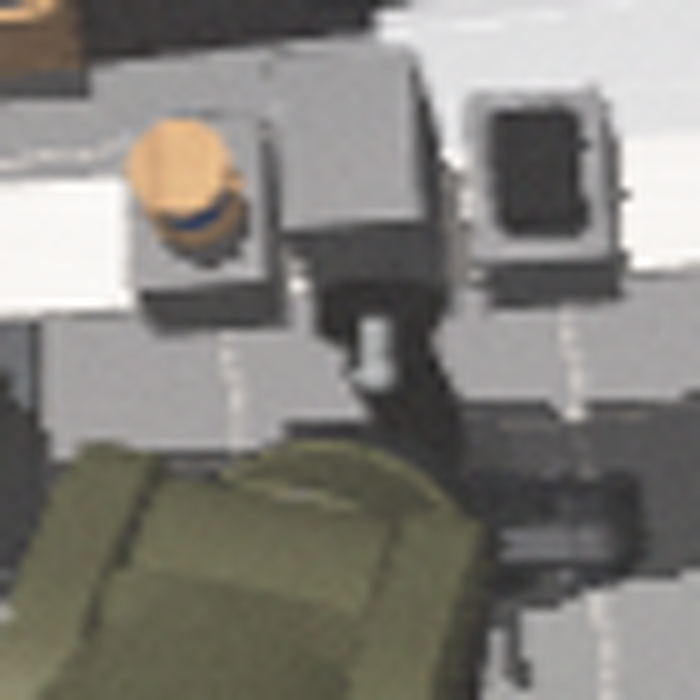

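Call:
step_arm:
  rows:
    - [[0,0,0,0,0,0],[0,0,0,0,0,0],[0,0,0,0,0,0],[0,0,0,0,0,0],[0,0,0,0,0,0],[0,0,0,0,0,0],[0,0,0,0,0,0],[0,0,0,0,0,0]]

```text
t: 23.48
position: [607.0, 47.1, 135.6]
tcp_rot: [1.396, 0.889, -0.957]
wrist_force: [-1.0, 0.3, 0.5]
opening: 0.997
```

```bash
python3 - <<'E'
from h import *
a,b=snap("24")
crop(a,"s24",210,150,310,240,8)
crop(b,"t24",220,110,290,180,10)
E
```

```text
(no output)
```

View pics/s24.png

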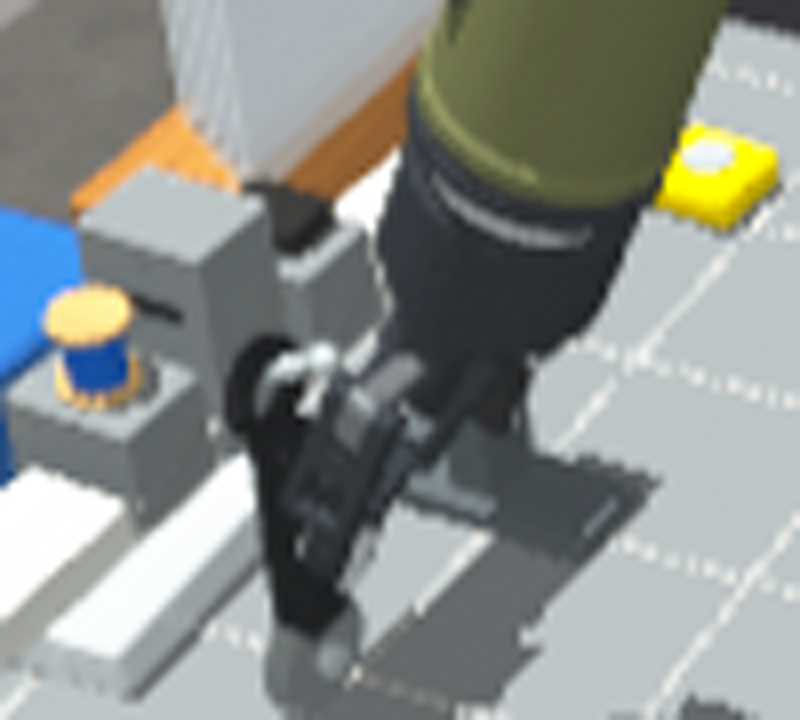

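View pics/t24.png

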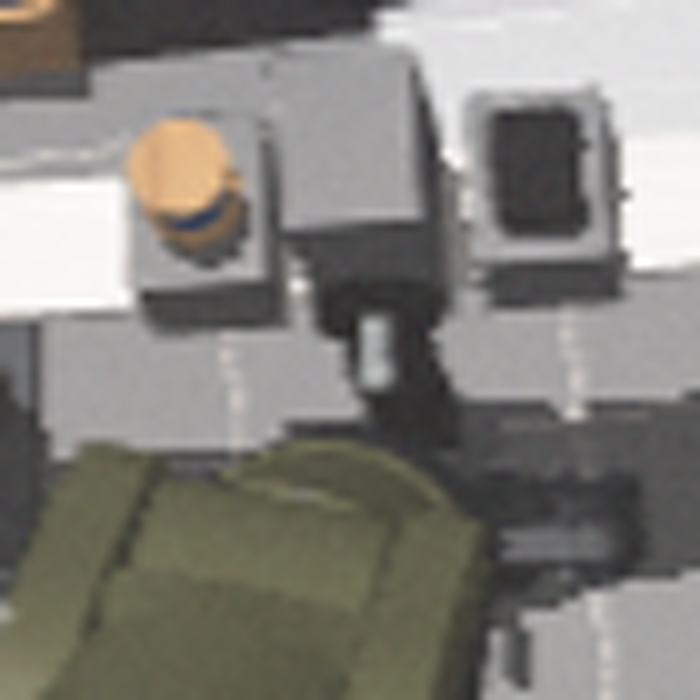

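Call:
step_arm:
  rows:
    - [[-0.5,0,0,0,0,0],[-1.5,0,0,0,0,0],[-3,0,0,0,0,0],[-5,0,0,0,0,0],[-7,0,0,0,0,0],[-9.5,-0.5,0,0,0,0],[-12,-2,0,0,0,0],[-14,-4,0,0,0,-0.1],[-15,-7,0,0,0,-0.2],[-15,-9,0,0,0,-0.3]]

```text
t: 24.42
position: [465.0, 54.4, 243.0]
tcp_rot: [1.285, 1.123, -1.182]
wrist_force: [-0.4, -0.4, -1.0]
opening: 0.999
```

```bash
python3 - <<'E'
from h import *
np.set_printoptions(suppress=True,precision=3)
q=st();print(q["joint_pos"],q["position"],q["wrist_force"],q["opening"])
a,b=snap("25")
crop(a,"s25",200,150,300,240,8)
crop(b,"t25",220,110,290,180,10)
E
```

```text
[-0.78   0.268  0.773  1.951 -0.228  0.923 -1.522] [464.965  54.353 242.953] [-0.425 -0.42  -1.022] 0.9992202332222786
```

View pics/s25.png

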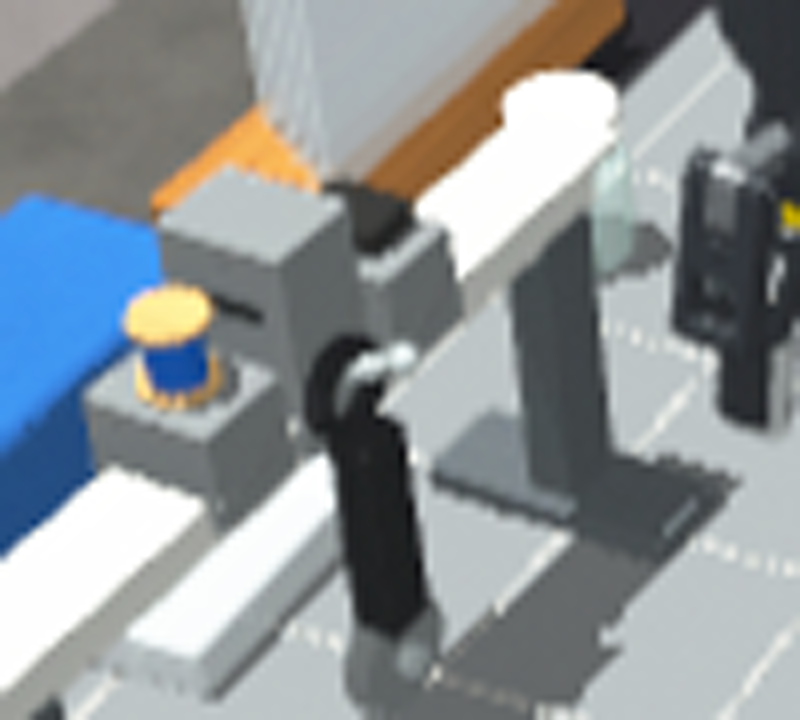

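View pics/t25.png

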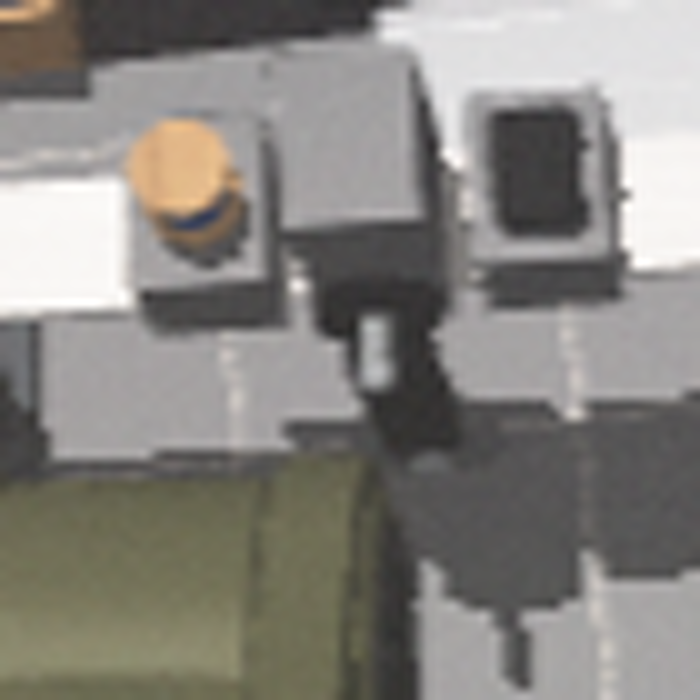

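Call:
step_arm:
  rows:
    - [[0,-1,0,0,0,0],[0,-2,0,0,0,0],[0,-2,0,0,0,0],[0,-2,0,0,0,0],[0,-2,0,0,0,0],[0,-2,0,0,0,0],[0,-2,0,0,0,0],[0,-2,0,0,0,0],[0,-2,0,0,0,0],[0,-2,0,0,0,0]]

```text
t: 25.35
position: [447.2, 55.3, 238.9]
tcp_rot: [1.283, 1.121, -1.183]
wrist_force: [-0.0, -0.7, 0.4]
opening: 0.999
```

```bash
python3 - <<'E'
from h import *
np.set_printoptions(suppress=True,precision=1)
a,b=snap("26")
crop(a,"s26",200,150,300,250,7)
crop(b,"t26",220,110,290,180,10)
Rz=Rn.from_euler('z',HYAW)
for e in (-10,0,10,20):
  for l in (-10,0,10):
    er,lr=np.radians(e),np.radians(l)
    # cutter x up tilted: e>0 head toward robot; l: head toward -y
    Rc=Rz*Rn.from_euler('x',-lr)*Rn.from_matrix(np.array([[np.sin(er),0,-np.cos(er)],[0,1,0],[np.cos(er),0,np.sin(er)]]))
    E=Rz.apply([-32,0,19.5])+[HX,HY,HZ]
    pts=[E+Rc.apply(np.array(p)-[56,0,4]) for p in [(56,0,8),(40,12,18),(-45,12,18),(-45,-12,18),(-62,0,18)]]
    print(e,l,((proj(a,pts)-[200,150]+.5)*7).round().astype(int).tolist(),((proj(b,pts[2:])-[220,110]+.5)*10).round().astype(int).tolist())
E
```

```text
-10 -10 [[317, 342], [313, 399], [286, 572], [322, 545], [299, 591]] [[326, 418], [404, 417], [363, 425]]
-10 0 [[317, 342], [319, 400], [313, 553], [348, 519], [330, 565]] [[384, 418], [462, 412], [429, 422]]
-10 10 [[317, 342], [324, 399], [340, 528], [372, 487], [359, 532]] [[442, 414], [517, 405], [494, 415]]
0 -10 [[317, 341], [320, 397], [323, 583], [358, 556], [341, 606]] [[329, 473], [407, 471], [366, 488]]
0 0 [[317, 341], [324, 398], [349, 565], [384, 530], [371, 579]] [[387, 472], [465, 466], [432, 485]]
0 10 [[317, 341], [330, 397], [375, 540], [407, 499], [400, 546]] [[444, 468], [520, 459], [497, 478]]
10 -10 [[317, 339], [325, 392], [358, 588], [394, 561], [383, 612]] [[332, 523], [411, 522], [369, 547]]
10 0 [[316, 339], [329, 394], [384, 570], [418, 535], [411, 586]] [[388, 523], [466, 517], [434, 544]]
10 10 [[316, 339], [334, 394], [408, 546], [441, 505], [439, 554]] [[444, 519], [519, 510], [497, 538]]
20 -10 [[316, 337], [329, 387], [393, 586], [428, 559], [423, 611]] [[335, 569], [415, 567], [374, 600]]
20 0 [[316, 338], [333, 389], [416, 570], [450, 534], [449, 586]] [[388, 568], [466, 562], [434, 597]]
20 10 [[316, 338], [336, 390], [439, 548], [471, 505], [475, 556]] [[440, 565], [516, 556], [493, 591]]
```

View pics/s26.png

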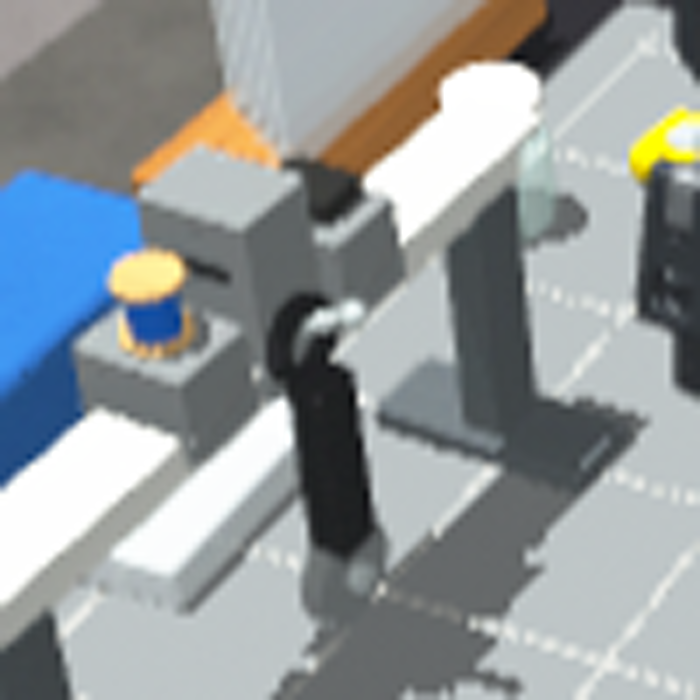

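View pics/t26.png

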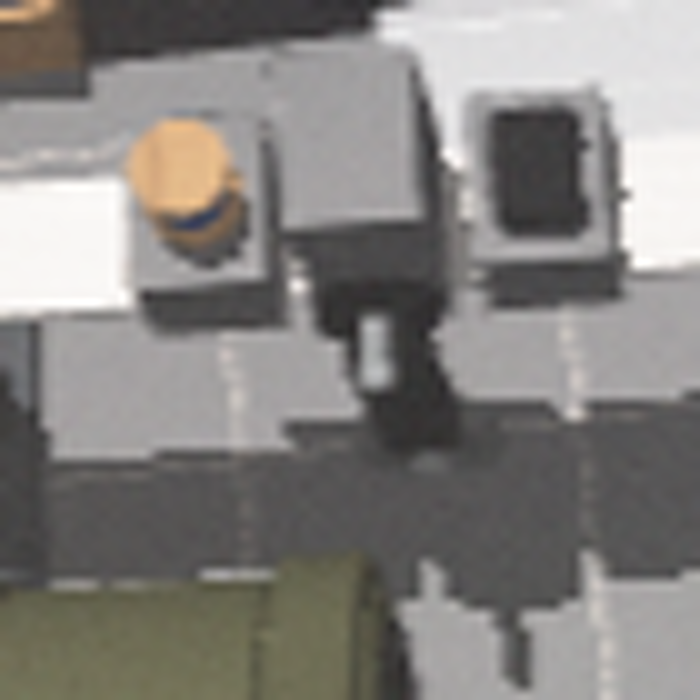

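Call:
step_arm:
  rows:
    - [[0,0,0,0,0,0],[0,0,0,0,0,0],[0,0,0,0,0,0],[0,0,0,0,0,0],[0,0,0,0,0,0],[0,0,0,0,0,0],[0,0,0,0,0,0],[0,0,0,0,0,0],[0,0,0,0,0,0],[0,0,0,0,0,0]]

```text
t: 26.28
position: [447.1, 55.4, 239.0]
tcp_rot: [1.283, 1.121, -1.183]
wrist_force: [0.3, 0.6, 0.1]
opening: 1.001
```

```bash
python3 - <<'E'
from h import *
a,b=snap("27"); c,d=snap("28")
p=load("side26")["pixels"].astype(int)
for q in (a,c):
  x=np.abs(q["pixels"].astype(int)-p)[180:245,235:265]; print(x.mean(),x.max())
x=np.abs(c["pixels"].astype(int)-a["pixels"])[180:245,235:265]; print(x.mean(),x.max())
cv2.imwrite("pics/t27.png",b["pixels"])
E
```

```text
0.512991452991453 3
0.5147008547008547 3
0.5275213675213675 4
```

View pics/t27.png

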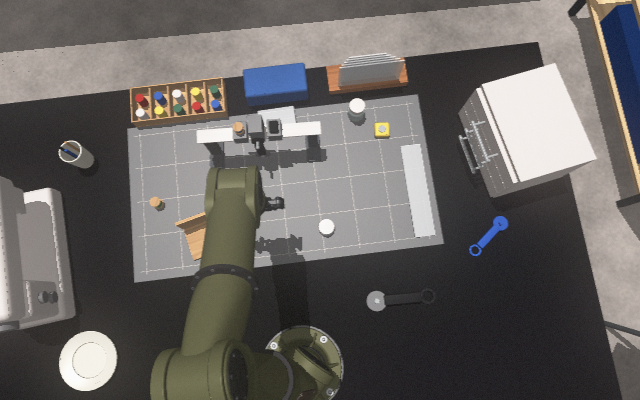

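The cutter shows no movement between pictures, and the gripper is well clear. I'm handing the job in.

```bash
python3 -c "
from rig import order
print(order.sign_off())"
```

```text
the job is handed in; nothing more can be done
None
```

The holder is clicked onto the rail in the gap, the rotary cutter hangs by its eye on the holder's peg, and I handed the job in at about 26 s of the 72 s. No verdict is reported back, so what follows rests on my own checks.

**What I did:**
- **Holder to mat:** I lifted the holder off the stand by its sides, set it upright on the open mat and let go. I then took hold of it again by its front and back faces.
- **Holder to rail:** I hooked the lip under the near edge at about 25° tilt and felt the leg touch the edge. Then I rocked it down until the click and let go.
- **Cutter:** I gripped the smaller black cutter with the tool leaned about 30°, threaded its eye over the peg, lowered it until the ring rested on the peg, and released.

**Last checks:**
- **Click:** the pressing force dropped at the click, and the holder then resisted a roughly 17 N upward pull.
- **Seating:** at the press its height was 0.05 mm above the calculated seated height, with no measurable tilt. By the arm's reading it sat about 0.5 mm off my camera estimate of the rail's centre.
- **Cutter:** it hangs about 5° from vertical near the peg's root. Pictures more than a second apart showed no movement.
- **Robot:** the gripper is open, well clear, and reads no contact force.
- **Bystanders:** those visible in the last top picture appeared where they started. spool_a was hidden by the arm there, and I saw no contact with it.

**Disagreements:** the two cameras differed by 2 to 9 mm on several positions. I averaged them and relied on grip centring and touch where it mattered. I had no direct reading of the foot joint, so the click is judged from forces only.

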